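# Swap the spent tray on the sloped rack for a full one

### The arm

A 6-joint arm with a two-finger parallel gripper is mounted at the origin on the work surface. World frame = base frame: x ahead of the robot, y to its left, z up, the work surface at z = 0. Lengths are in m, angles in degrees, forces in N, time in s.
With the tool pointing down it reaches from about 0.3 to 0.875 m from the base axis. Payload 4.2 kg.
Tool frame: the origin (TCP) lies at the very end of the fingers, on their centre line; the grasp point (between the pads) lies 19 mm behind it; y points along the fingers, x is the direction in which the jaws open and shut, and the axes are right-handed (so a half turn about y gives the same grasp; the last joint's range is limited). The gripper opens to 85 mm and grips with 20 to 120 N. Pads are 22 mm wide; open, the fingers measure 114 mm over their backs; the gripper's body (76 mm by 85 mm) begins 54 mm behind the grasp point. The pads swing forward as they close: fully open they stand 13 mm farther back than shut.
Start: joints at [65.317, 18.312, 89.639, -0, 72.044, -1.146], TCP at [0.23, 0.527, 0.21] pointing down, gripper open.
Joint ranges: [-177.97, 177.97], [-48.28, 115.42], [12.27, 149.76], [-77.06, 257.06], [2.81, 150.46], [-146.56, 146.56]. Speed limits (degrees/s): [147.25, 147.25, 180, 180, 180, 180].

### API

Orientations are given as [roll, pitch, yaw] about the fixed x, y, z axes, in that order (R = Rz(yaw) Ry(pitch) Rx(roll)).
In Python, from bench import read_state, capture, camera_model, close_job gives the robot as it stands.
- The arm moves only by the tool carry_out, never from a script. Its argument "rows" is a list of rows, each an object of numbers: "x", "y", "z": the shift along the tool's x, y, z in mm; "spin": the turn about the tool's y in rad; "claw": the closure, from -1 (fully open) to 1 (shut), so that 0 is half open. A call has 1 to 8 rows; each row shifts and turns the commanded pose from where the row before left it, along the tool's axes as they then stand; what a row does not reach is not made up. A row lasts 1/8 s, in which the tool goes at most 62.5 mm and 10.7 degrees, less where a joint would pass 70% of its speed; a pose out of reach is approached as far as the arm can. A call is refused whole if a number of a shift passes 62.5 or a number of a turn 0.188, either way. A call with a gripper value outside its range is refused whole. The fingers move at their own pace and stop on an object; the grip force is fixed at half the most. Time passes only in rows, so rows that do not move let the fingers close. It gives the time, the measured TCP pose, the force and the opening at its end, in the units of the state.
- read_state(): the state, without advancing time (a new reading comes with each control period).
- capture(name): name is "scene" or "side" or "wrist"; returns the picture (400x640x3 uint8, red, green, blue); there is no depth.
- camera_model(name): a dict with "fx", "fy", "cx", "cy" (pixels), "k1" (the pictures are not rectified: a ray, as slopes to the right and down, at radius r is drawn at 1 + k1 r^2 times it, then the intrinsics apply), "pose" (4x4, takes a point from camera to world coordinates). Camera axes: x right, y down, z forward; pixel columns grow to the right and rows downward; lengths in m; the calibration is good to about 2 mm. A picture is of the moment at which its call begins: read the wrist's pose just before it. camera_model takes no time and is no camera call; for the wrist camera it gives the pose at the moment of the call.
- close_job(): hands the job in, once; it reports no verdict.
The state is a dict: "t": time; "q": joint angles; "joint_vel": joint speeds; "tau": joint torques, N m; "position": TCP position; "eef_rot": TCP orientation; "contact_force": force on the tool from outside, world axes, zero at the start; "wrist_torque": the same for the moment, N m; "finger_gap": finger opening in m.
Only numpy, scipy, OpenCV 4.12 (cv2) and the standard library are available. Lean on these libraries where they do the work, as an engineer would, in place of code of your own. Each camera call takes 0.05 s, during which the arm holds its last target. There are 200 camera calls.

### The job

One of the three trays on the sloped rack has run out: take that empty tray off and set it squarely on top of the stack of empties. Then lay the full tray from the bench in the bay that has come free, lying flat on the middle of its two rails, straight, with its lower end home against the front lip, and all its white parts still in their pockets. Set both trays down without dropping them and leave the other trays, the stack and the things on the bench where they are.

Things in the scene. Friction and masses are not known exactly. Their poses are not given: they have to be found in the camera images.
- rack: fixed bench rack, aluminium and steel, 314 wide (y), about 180 deep (x), its sloped top holding trays in three bays; below the rails only cross bars, 4 to 12 mm under the rail plane and 20 and 140 mm up the slope, and side frames 12 mm under it at the outer edges. Origin on the bench under its middle; x points away from its low front, which faces the robot
- deck: the rack's sloped top, rising 20 degrees away from the robot. Origin: mid-width, at the front lip's inner face, on the plane of the rails' upper surface, 70 mm above the bench; x runs up the slope, y across to the left, z square to the slope. Lip 12 mm high above the rails, 4 thick. Bays centred at y = 95, 0, -95, each two rails 10 wide, 160 long, 17 mm either side of its centre; no side walls
- bay_left (a point): centre of the place for a tray in the left (+y) bay: on the rail plane, 66 mm up the slope from the lip (half a tray's length)
- bay_mid (a point): the same for the middle bay
- bay_right (a point): the same for the right (-y) bay
- empty_tray: matt black strip tray, 132 long (x) x 60 wide (y) x 24 high, with three pockets 34 x 36, 18 deep, at x = -40, 0, 40; straight solid sides, to be gripped across its width; either end may lead; origin at the centre of its underside. Empty, 70 to 140 g; at the start in one of the rack's bays, at the lip, tilted with the slope
- full_tray: matt black strip tray, 132 long (x) x 60 wide (y) x 24 high, with three pockets 34 x 36, 18 deep, at x = -40, 0, 40; straight solid sides, to be gripped across its width; either end may lead; origin at the centre of its underside. 70 to 140 g plus three loose white parts, one in each pocket, standing to 40 mm above its underside; at the start on the bench left or right of the rack
- part0: white sensor base, round: flange 31 dia x 9, barrel 22 dia up to 25 high, two thin brass pins to 34 high, 20 g; loose, standing in a pocket of the full tray. Origin: centre of its underside
- part1: another, the same
- part2: another, the same
- stock_a: matt black strip tray, 132 long (x) x 60 wide (y) x 24 high, with three pockets 34 x 36, 18 deep, at x = -40, 0, 40; straight solid sides, to be gripped across its width; either end may lead; origin at the centre of its underside. Filled with three white parts, lying in a bay of the rack, 170 g
- stock_b: another filled tray, the same, in another bay
- stack: stack of three empty black trays of the same kind on the bench, beside the rack on the other side from the full tray, 132 x 60 x 72 high, 350 g, free to slide if pushed; a further tray rests on its flat top, without locking in. Origin: centre of its underside, x along its length
- driver_stand: black screwdriver body standing in a green cup on a white 85 x 105 plate; 43 dia at most above the 60 dia cup, 188 high, 0.9 kg, beside the rack. Origin: centre of its underside
- ring_box: clear open box of brass rings, 100 x 130 x 22 high, beside the rack. Origin: centre of its underside
- marker: marker pen, white with a black cap, 137 long along its x, about 19 thick, lying on the bench in front of the rack. Origin: on the bench under it, 75 mm from the cap's end
- eyelet: brass ring 30 dia, 12 high, lying on the bench in front of the rack. Origin: centre of its underside
There are look-alikes about, which are no part of the job. Leave any turquoise look-alike of the stack alone. What is shaped like the full_tray but blue is not meant.

How it is judged:
By the outcome, as a careful person would: the job done as asked, in the order asked, and still so for the second after the job is handed in, with the robot touching nothing.
It also fails if it takes over 61 s, if anything falls off the work surface, if the arm or the gripper's body presses on something with over 40 N, if the wrist force passes 120 N, or if a joint passes its speed limit or range.

## Working session

There is one attempt and no reset: what is moved stays moved. The work goes in short steps, Python scripts to look and compute and a tool call to move; the robot and the scene stay as the last step left them, time stands still between calls to the robot, and variables do not carry over. Pictures are saved under pics/ and viewed, about 8 in all and at most 12, crops included, and the job is handed in when it is done.

Besides the shell and the picture viewer there is one more tool, called after "Call:" as name(argument=value, ...), one argument or row to a line, values as JSON. carry_out: Moves the arm, as the interface text tells. Its arguments: {"type":"object","properties":{"rows":{"type":"array","items":{"type":"object","properties":{"x":{"type":"number"},"y":{"type":"number"},"z":{"type":"number"},"spin":{"type":"number"},"claw":{"type":"number"}}}}},"required":["rows"]}

```bash
mkdir -p pics; ls; python3 - <<'E'
from bench import *
import cv2,numpy as np
s=read_state();print(s)
for n in("scene","side","wrist"):
    m=camera_model(n);im=capture(n);cv2.imwrite(f"pics/{n}0.png",im[:,:,::-1]);print(n,{k:(np.round(v,4).tolist()) for k,v in m.items()})
E
```

```text
pics
{'t': 0.0, 'q': array([ 6.53159277e+01,  1.83530871e+01,  8.97075320e+01,  2.84836995e-04,
        7.20443361e+01, -1.14574862e+00]), 'joint_vel': array([ 0.13505045, -0.0491729 , -0.01412275,  0.04575757,  0.12113738,
       -0.0600705 ]), 'tau': array([ 1.19113840e-03, -4.15515161e+01, -2.34169024e+01,  3.27203197e-04,
        8.00950831e-03,  1.03322854e-06]), 'position': array([0.22941068, 0.52668124, 0.20916018]), 'eef_rot': array([-89.99763059,   0.10492874,  66.46159039]), 'contact_force': array([ 0.0080411 ,  0.02955349, -0.2494412 ]), 'wrist_torque': array([-0.00133733, -0.02300464, -0.02399673]), 'finger_gap': 0.0852358170735714}
scene {'fx': 373.4877, 'fy': 373.4877, 'cx': 325.3717, 'cy': 203.1615, 'k1': 0.0289, 'pose': [[-0.8091, 0.3249, -0.4897, 0.8776], [0.5876, 0.4294, -0.6858, 0.6701], [-0.0126, -0.8426, -0.5383, 0.591], [0.0, 0.0, 0.0, 1.0]]}
side {'fx': 494.9783, 'fy': 494.9783, 'cx': 324.7283, 'cy': 200.4237, 'k1': 0.0319, 'pose': [[0.7737, -0.49, 0.4017, -0.1616], [-0.6334, -0.5849, 0.5066, -0.6906], [-0.0133, -0.6463, -0.7629, 1.1913], [0.0, 0.0, 0.0, 1.0]]}
wrist {'fx': 292.953, 'fy': 292.953, 'cx': 318.3126, 'cy': 197.2595, 'k1': -0.0543, 'pose': [[0.4009, 0.8718, 0.2816, 0.157], [0.9161, -0.3807, -0.1257, 0.5583], [-0.0024, 0.3084, -0.9513, 0.374], [0.0, 0.0, 0.0, 1.0]]}
```

View pics/scene0.png

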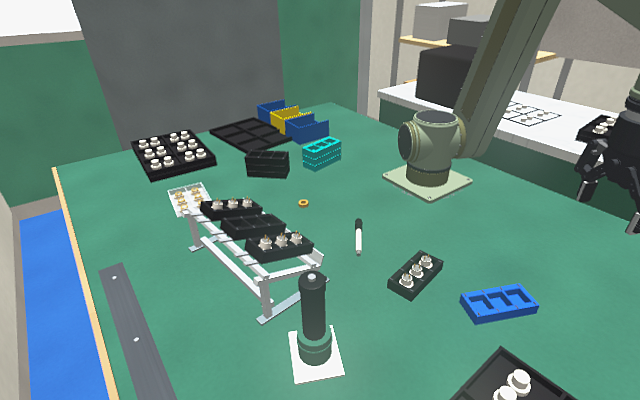

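View pics/side0.png

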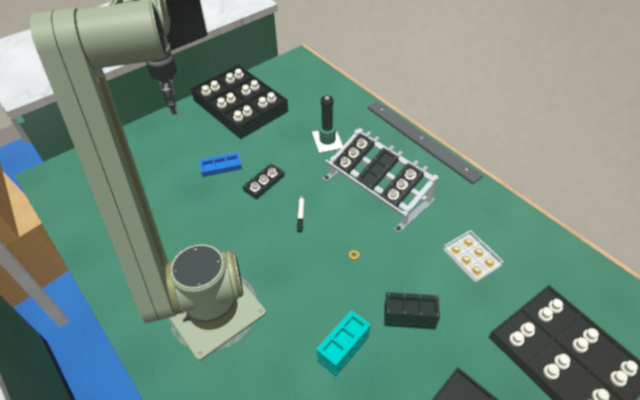

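Scene view: rack at (250,235) with three trays: (232,206) full, (253,226) empty in the middle, (280,243) full. The candidates for the full tray are black (415,275), turquoise/blue (500,303) and the large tray (500,380). The black one with three white parts fits, as it is the right colour and size and stands beside the rack. For the stack, black (267,165) fits and turquoise (322,153) doesn't. I'll enlarge the side view to confirm and read corners.

```bash
cat > h.py <<'E'
import numpy as np, cv2
from bench import *
def ray(m,uv):
    uv=np.atleast_2d(np.array(uv,float)); d=np.c_[(uv[:,0]-m['cx'])/m['fx'],(uv[:,1]-m['cy'])/m['fy']]
    u=d.copy()
    for _ in range(20): u=d/(1+m['k1']*(u**2).sum(1,keepdims=True))
    P=np.array(m['pose']); return P[:3,3],np.c_[u,np.ones(len(u))]@P[:3,:3].T
def onz(m,uv,z):
    o,d=ray(m,uv); return o+d*((z-o[2])/d[:,2])[:,None]
def proj(m,p):
    P=np.array(m['pose']); c=(np.atleast_2d(p)-P[:3,3])@P[:3,:3]; u=c[:,:2]/c[:,2:]
    u=u*(1+m['k1']*(u**2).sum(1,keepdims=True)); return u*[m['fx'],m['fy']]+[m['cx'],m['cy']]
E
python3 - <<'E'
import cv2,numpy as np
im=cv2.imread('pics/side0.png')
def c(x,y,w,h,s): return cv2.resize(im[y:y+h,x:x+w],None,fx=s,fy=s,interpolation=cv2.INTER_CUBIC)
a=c(310,115,140,120,4)           # 560x480
b=np.vstack([c(234,155,60,60,4),c(380,280,60,60,4)]) #240x480
cv2.imwrite('pics/m1.png',np.hstack([a,b]))
E
```

```text
(no output)
```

View pics/m1.png

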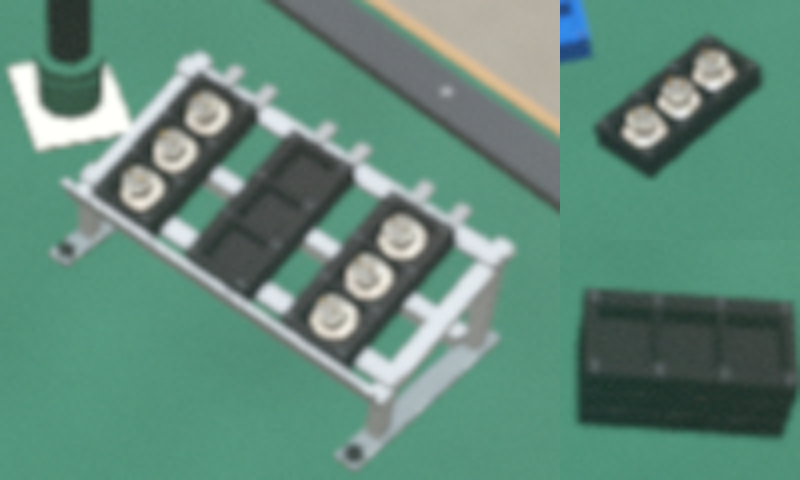

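Crop: the middle tray on the rack is empty (about side px (378,168)); the outer two hold white parts. Right, the black full tray with three parts and the black stack: these are the ones meant.

```bash
python3 - <<'E'
from h import *
m=camera_model("side")
def rep(n,c,z):
    p=onz(m,c,z); ce=p.mean(0); e1=((p[0]+p[1])-(p[2]+p[3]))/2; e2=((p[0]+p[3])-(p[1]+p[2]))/2
    print(n,np.round(p[:,:2],4).tolist(),'c',ce.round(4),'len',np.linalg.norm(e1).round(4),np.linalg.norm(e2).round(4),'yaw',np.degrees(np.arctan2(e1[1],e1[0])).round(1),np.degrees(np.arctan2(e2[1],e2[0])).round(1))
full=[(234+(x-560)/4,155+y/4) for x,y in[(708,36),(762,72),(652,160),(598,125)]]
st=[(380+(x-560)/4,280+(y-240)/4) for x,y in[(585,290),(795,302),(797,383),(580,370)]]
rep('full',full,.024);rep('stack',st,.072)
A=lambda x,y:(310+x/4,115+y/4)
lip=onz(m,[A(65,183),A(385,398)],.0813);print('lip',lip,np.linalg.norm(lip[0]-lip[1]),np.degrees(np.arctan2(*(lip[0]-lip[1])[[1,0]])))
# empty tray: top corners upper (x=132,z=24) and lower
c,s=np.cos(np.radians(20)),np.sin(np.radians(20))
zu=.07+.132*s+.024*c; zl=.07+.024*c
print('empty up',onz(m,[A(295,133),A(353,165)],zu),'low',onz(m,[A(190,250),A(240,290)],zl))
E
```

```text
full [[0.4168, 0.3203], [0.4268, 0.2587], [0.3048, 0.2376], [0.2927, 0.2957]] c [0.3603 0.2781 0.024 ] len 0.1252 0.0609 yaw 10.5 100.4
stack [[0.353, -0.2865], [0.4492, -0.3773], [0.4082, -0.4161], [0.3116, -0.325]] c [ 0.3805 -0.3512  0.072 ] len 0.0564 0.1325 yaw 43.1 136.7
lip [[ 0.53035746  0.17018493  0.0813    ]
 [ 0.56814811 -0.14412095  0.0813    ]] 0.31656961924455 96.85605998994033
empty up [[0.66362554 0.05479601 0.13769928]
 [0.6728967  0.0016948  0.13769928]] low [[ 0.55044804  0.04560668  0.09255262]
 [ 0.55184816 -0.00846891  0.09255262]]
```

Call:
carry_out(
  rows=[
    {"spin": -0.177,"y": -20},
    {"spin": -0.177,"y": -20},
    {"spin": -0.177,"y": -20},
    {"x": -50,"z": -29},
    {"x": -50,"z": -29},
    {"x": -50,"z": -29},
    {"x": -50,"z": -29},
    {"x": -50,"z": -29},
  ],
)

```text
schema error: expected keys x, y, z, spin, claw
```

Call:
carry_out(
  rows=[
    {"x": -50,"z": -29},
    {"x": -50,"z": -29},
    {"x": -50,"z": -29},
    {"x": -50,"z": -29},
    {"x": -50,"z": -29},
    {"x": -48,"z": -31},
    {},
    {},
  ],
)

```text
schema error: expected keys x, y, z, spin, claw
```

```bash
python3 - <<'E'
from h import *
import json
s=read_state(); print(s['t'],s['position'],s['eef_rot'],s['finger_gap'])
m=camera_model("wrist");im=capture("wrist");cv2.imwrite("pics/w1.png",im[:,:,::-1])
json.dump({k:np.array(v).tolist() for k,v in m.items()},open('w1.json','w'))
E
```

```text
0.15 [0.22944792 0.52679521 0.20938203] [-8.99988746e+01  7.76253873e-02  6.64625635e+01] 0.08514575620190586
```

View pics/w1.png

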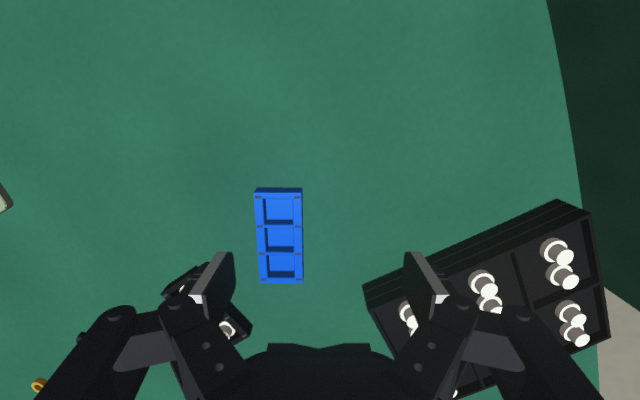

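The move was refused because every key has to be given. The wrist still shows the start view: the blue look-alike at (278,235), and the full tray behind the left finger at (215,320).

Call:
carry_out(
  rows=[
    {"x": 0,"y": -20,"z": 0,"spin": -0.177,"claw": -1},
    {"x": 0,"y": -20,"z": 0,"spin": -0.177,"claw": -1},
    {"x": 0,"y": -20,"z": 0,"spin": -0.177,"claw": -1},
    {"x": -50,"y": 0,"z": -29,"spin": 0,"claw": -1},
    {"x": -50,"y": 0,"z": -29,"spin": 0,"claw": -1},
    {"x": -50,"y": 0,"z": -29,"spin": 0,"claw": -1},
    {"x": -50,"y": 0,"z": -29,"spin": 0,"claw": -1},
    {"x": -50,"y": 0,"z": -29,"spin": 0,"claw": -1},
  ],
)

```text
t: 1.2
position: [0.4044, 0.2947, 0.27]
eef_rot: [-90.0, -0.0, 96.9]
contact_force: [0.1, 0.5, -0.3]
finger_gap: 0.0854
```

Call:
carry_out(
  rows=[
    {"x": -50,"y": 0,"z": -29,"spin": 0,"claw": -1},
    {"x": -50,"y": 0,"z": -29,"spin": 0,"claw": -1},
    {"x": -50,"y": 0,"z": -29,"spin": 0,"claw": -1},
    {"x": -50,"y": 0,"z": -29,"spin": 0,"claw": -1},
    {"x": -50,"y": 0,"z": -29,"spin": 0,"claw": -1},
    {"x": -48,"y": 0,"z": -31,"spin": 0,"claw": -1},
    {"x": 0,"y": 0,"z": 0,"spin": 0,"claw": -1},
    {"x": 0,"y": 0,"z": 0,"spin": 0,"claw": -1},
  ],
)

```text
t: 2.2
position: [0.6135, 0.0219, 0.2695]
eef_rot: [-89.9, -0.0, 96.9]
contact_force: [0.1, 0.7, 0.3]
finger_gap: 0.0854
```

```bash
python3 - <<'E'
from h import *
import json
s=read_state(); print(s['t'],s['position'],s['eef_rot'],s['finger_gap'],s['q'])
m=camera_model("wrist");im=capture("wrist");cv2.imwrite("pics/w2.png",im[:,:,::-1])
json.dump({k:np.array(v).tolist() for k,v in m.items()},open('w2.json','w'))
E
```

```text
2.2 [0.61354517 0.02185542 0.26952649] [-8.99260210e+01 -4.67146540e-02  9.68646651e+01] 0.08536523809828715 [ 9.45307611e-01  2.03194466e+01  7.81226798e+01  3.92536650e-02
  8.16362777e+01 -9.59251239e+01]
```

View pics/w2.png

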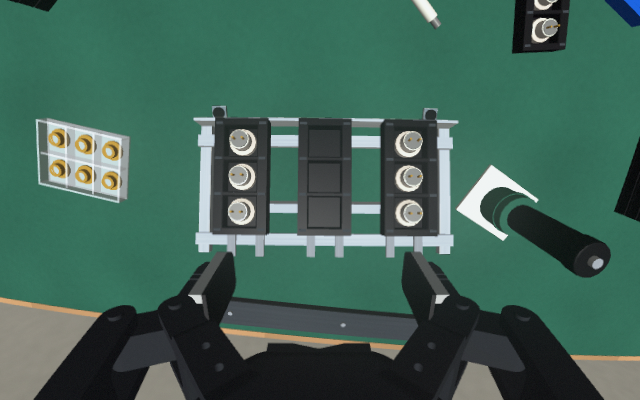

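Wrist view: the empty tray spans (299–351, 119–235), the lip lies along row about 121, and the rack is straight in the image. I'll refine with edges on the tilted plane.

```bash
cat > deck.py <<'E'
from h import *
def deck(o,yaw):
    a=np.radians(yaw);t=np.radians(20)
    X=np.array([np.cos(a)*np.cos(t),np.sin(a)*np.cos(t),np.sin(t)]);Y=np.array([-np.sin(a),np.cos(a),0]);return np.array(o),np.c_[X,Y,np.cross(X,Y)]
def ondeck(m,uv,D,z):
    o,R=D; c,d=ray(m,uv); n=R[:,2]; p=c+d*(((o+n*z-c)@n)/(d@n))[:,None]; return (p-o)@R
E
python3 - <<'E'
from deck import *
import json
m=json.load(open('w2.json'));im=cv2.imread('pics/w2.png');g=im.max(2)
D=deck([.557,.014,.07],6.9)
def edges(x0,x1,name):
    L=[];R=[]
    for y in range(140,226,5):
        r=np.where(g[y,x0:x1]<75)[0]
        L.append((x0+r[0]-.5,y));R.append((x0+r[-1]+.5,y))
    l=ondeck(m,L,D,.024);r=ondeck(m,R,D,.024)
    f=lambda p:np.polyfit(p[:,0]-.066,p[:,1],1)
    a,b=f(l),f(r);print(name,'left edge y',a,'right',b,'width',a[1]-b[1],'mid',(a[1]+b[1])/2,'skew deg',np.degrees((a[0]+b[0])/2))
edges(275,375,'empty');edges(213,285,'L'); edges(362,437,'R')
# ends of each tray (top face) and rack outer edges, lip
for n,x in(('Lt',240),('mid',325),('Rt',410)):
    col=g[100:250,x-14:x+14].astype(float).mean(1); d=np.where(col<100)[0]+100; print(n,'rows',d.min(),d.max(),ondeck(m,[(x,d.min()-.5),(x,d.max()+.5)],D,.024).round(4).tolist())
for y in(121,122,124): 
    w=np.where((g[y]>150)&(np.arange(640)>180)&(np.arange(640)<470))[0]; print(y,w.min(),w.max(),ondeck(m,[(w.min(),y),(w.max(),y)],D,.012).round(4).tolist())
y=180; w=np.where((g[y]>150)&(np.arange(640)>180)&(np.arange(640)<456))[0];print(w.min(),w.max(),ondeck(m,[(w.min(),y),(w.max(),y)],D,0.0).round(4).tolist())
E
```

```text
empty left edge y [ 0.13578365 -0.01995216] right [-0.12152183  0.03470068] width -0.05465284146428559 mid 0.007374257237954124 skew deg 0.40857105326905646
L left edge y [-0.01037807 -0.11768581] right [-0.00768745 -0.0538329 ] width -0.06385290523304049 mid -0.0857593562779534 skew deg -0.5175389814929215
R left edge y [-0.0207263   0.07009474] right [-0.02719273  0.13341191] width -0.06331717149385754 mid 0.10175332584547285 skew deg -1.3727790725603208
Lt rows 118 233 [[0.0012, -0.0881, 0.024], [0.1321, -0.0868, 0.024]]
mid rows 118 234 [[0.0018, 0.0083, 0.024], [0.1333, 0.0078, 0.024]]
Rt rows 119 235 [[0.0027, 0.1048, 0.024], [0.1348, 0.1026, 0.024]]
121 359 457 [[0.0022, 0.0483, 0.012], [0.0015, 0.165, 0.012]]
122 437 458 [[0.0029, 0.1408, 0.012], [0.0027, 0.1662, 0.012]]Traceback (most recent call last):
  File "<stdin>", line 18, in <module>
    return umr_minimum(a, axis, None, out, keepdims, initial, where)
ValueError: zero-size array to reduction operation minimum which has no identity
```

Call:
carry_out(
  rows=[
    {"x": 6,"y": 50,"z": -2.5,"spin": 0.012,"claw": -0.75},
    {"x": 0,"y": 45,"z": 0,"spin": 0,"claw": -0.75},
    {"x": 0,"y": 0,"z": 0,"spin": 0,"claw": -0.75},
    {"x": 0,"y": 0,"z": 0,"spin": 0,"claw": -0.75},
  ],
)

```text
t: 2.75
position: [0.6166, 0.0287, 0.1772]
eef_rot: [-90.2, 0.0, 96.3]
contact_force: [0.7, -0.8, 0.2]
finger_gap: 0.0746
```

```bash
python3 - <<'E'
from deck import *
import json
s=read_state(); print(s['t'],s['position'],s['eef_rot'],s['finger_gap'])
m=camera_model("wrist");im=capture("wrist");cv2.imwrite("pics/w3.png",im[:,:,::-1])
json.dump({k:np.array(v).tolist() for k,v in m.items()},open('w3.json','w'))
P=np.array(s['position']); print(proj(m,[P,P+[0,0,.02]]))
D=deck([.5578,.0221,.07],6.2)
for y in(.03,-.03): print([proj(m,D[0]+D[1]@np.array(p)).round(1).tolist() for p in((0,y,.024),(.132,y,.024))])
E
```

```text
2.75 [0.61662216 0.02870983 0.17722514] [-9.01924285e+01  7.03674888e-03  9.62660085e+01] 0.07455815673162285
[[319.20237181 236.92694201]
 [319.29490003 252.76807242]]
[[[355.1, 117.4]], [[355.8, 278.7]]]
[[[282.4, 117.5]], [[281.8, 278.8]]]
```

View pics/w3.png

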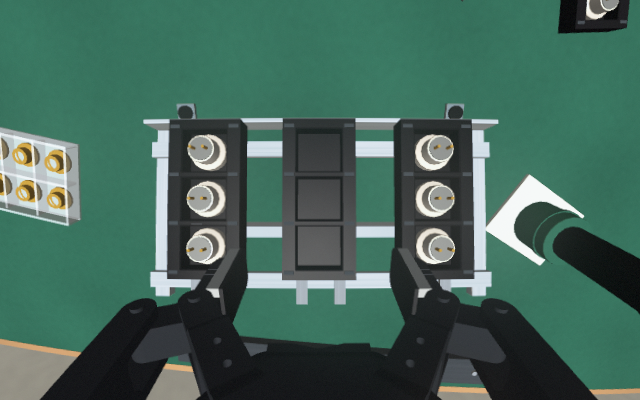

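Prediction (282–355, 117–279) and image (283–355, 119–280) agree: tray centred and straight between the fingers. Next is the descent and grip.

Call:
carry_out(
  rows=[
    {"x": 0,"y": 50,"z": 0,"spin": 0,"claw": -0.75},
    {"x": 0,"y": 30,"z": 0,"spin": 0,"claw": -0.75},
    {"x": 0,"y": 15,"z": 0,"spin": 0,"claw": -0.75},
    {"x": 0,"y": 0,"z": 0,"spin": 0,"claw": -0.75},
    {"x": 0,"y": 0,"z": 0,"spin": 0,"claw": 1},
    {"x": 0,"y": 0,"z": 0,"spin": 0,"claw": 1},
    {"x": 0,"y": 0,"z": 0,"spin": 0,"claw": 1},
    {"x": 0,"y": 0,"z": 0,"spin": 0,"claw": 1},
  ],
)

```text
t: 3.8
position: [0.6175, 0.028, 0.0826]
eef_rot: [-90.3, 0.0, 96.2]
contact_force: [-0.5, 0.2, 7.2]
finger_gap: 0.0579
```

Call:
carry_out(
  rows=[
    {"x": 0,"y": -15,"z": 0,"spin": 0,"claw": 1},
    {"x": 0,"y": -25,"z": 0,"spin": 0,"claw": 1},
    {"x": 0,"y": -40,"z": 0,"spin": 0,"claw": 1},
    {"x": 0,"y": -40,"z": 0,"spin": 0,"claw": 1},
    {"x": 0,"y": 0,"z": 0,"spin": 0,"claw": 1},
  ],
)

```text
t: 4.42
position: [0.6179, 0.0279, 0.2049]
eef_rot: [-90.5, 0.0, 96.2]
contact_force: [0.1, -0.5, -0.9]
finger_gap: 0.0581
```

```bash
python3 - <<'E'
from h import *
import json
s=read_state(); print(s['t'],s['position'],s['eef_rot'],s['finger_gap'])
m=camera_model("side");im=capture("side")[:,:,::-1];w=capture("wrist")[:,:,::-1];cv2.imwrite("pics/s4.png",im);cv2.imwrite("pics/w4.png",w)
a=cv2.resize(im[90:250,280:480],(750,600)) if 0 else cv2.resize(im[110:230,290:450],(480,360))
b=cv2.resize(w[60:300,220:420],(300,360)); cv2.imwrite("pics/m4.png",np.hstack([a,b]))
E
```

```text
4.425 [0.61792181 0.02793404 0.20486217] [-9.05064874e+01  3.65590994e-02  9.61991303e+01] 0.05810023560857572
```

View pics/m4.png

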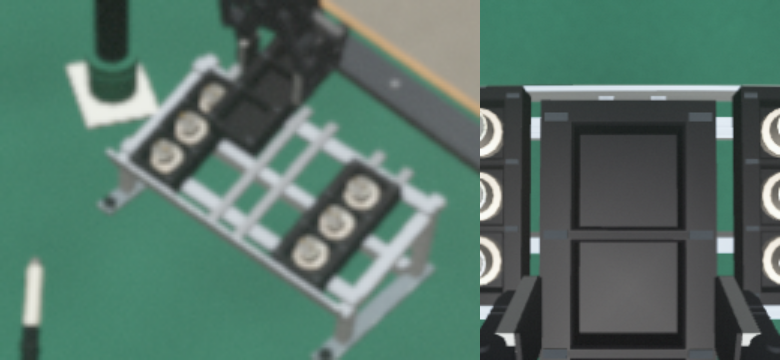

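Tray held, still tilted, both neighbours untouched. I'll flatten it against a free patch of bench first, so the stack isn't pushed. First I check the free space.

```bash
python3 - <<'E'
from h import *
m=camera_model("side")
for n,p in dict(eye=(354,255),markerA=(301,197),markerB=(299,231),box1=(444,240),box2=(473,279),box3=(503,263),box4=(470,231),turqL=(317,352),turqR=(370,322),cand=(395,248),foot=(398,228)).items(): print(n,onz(m,[p],0.0)[0].round(3))
E
```

```text
eye [ 0.4   -0.113  0.   ]
markerA [0.417 0.16  0.   ]
markerB [0.33  0.057 0.   ]
box1 [ 0.638 -0.242  0.   ]
box2 [ 0.599 -0.382  0.   ]
box3 [ 0.705 -0.402  0.   ]
box4 [ 0.721 -0.269  0.   ]
turqL [ 0.136 -0.271  0.   ]
turqR [ 0.293 -0.296  0.   ]
cand [ 0.507 -0.171  0.   ]
foot [ 0.566 -0.125  0.   ]
```

Held this way, the tray centre sits 21 mm above the TCP, so the fingertips would hit the bench before the tray lay flat. I'll put it back in its bay and take a higher grip, about 15 mm up.

Call:
carry_out(
  rows=[
    {"x": 0,"y": 45,"z": 0,"spin": 0,"claw": 1},
    {"x": 0,"y": 45,"z": 0,"spin": 0,"claw": 1},
    {"x": 0,"y": 20,"z": 0,"spin": 0,"claw": 1},
    {"x": 0,"y": 8,"z": 0,"spin": 0,"claw": 1},
    {"x": 0,"y": 3,"z": 0,"spin": 0,"claw": 1},
    {"x": 0,"y": 0,"z": 0,"spin": 0,"claw": 1},
  ],
)

```text
t: 5.28
position: [0.6137, 0.0279, 0.0855]
eef_rot: [-89.9, -0.0, 96.2]
contact_force: [-15.9, 0.1, 41.7]
finger_gap: 0.0578
```

Contact is purely along the slope normal, so the tray is on the rails. Ease off, open, and regrip higher.

Call:
carry_out(
  rows=[
    {"x": 0,"y": -3,"z": 0,"spin": 0,"claw": 1},
    {"x": 0,"y": 0,"z": 0,"spin": 0,"claw": -0.75},
    {"x": 0,"y": 0,"z": 0,"spin": 0,"claw": -0.75},
    {"x": 0,"y": -7,"z": 0,"spin": 0,"claw": -0.75},
    {"x": 0,"y": -5,"z": 0,"spin": 0,"claw": -0.75},
    {"x": 0,"y": 0,"z": 0,"spin": 0,"claw": -0.75},
  ],
)

```text
t: 6.02
position: [0.6162, 0.0279, 0.0944]
eef_rot: [-90.1, -0.0, 96.2]
contact_force: [-0.4, 0.0, -0.6]
finger_gap: 0.0746
```

Call:
carry_out(
  rows=[
    {"x": 0,"y": 0,"z": 0,"spin": 0,"claw": 1},
    {"x": 0,"y": 0,"z": 0,"spin": 0,"claw": 1},
    {"x": 0,"y": 0,"z": 0,"spin": 0,"claw": 1},
    {"x": 0,"y": 0,"z": 0,"spin": 0,"claw": 1},
  ],
)

```text
t: 6.52
position: [0.6158, 0.0277, 0.0948]
eef_rot: [-90.0, 0.0, 96.2]
contact_force: [-1.5, -0.5, 5.6]
finger_gap: 0.0568
```

```bash
python3 - <<'E'
from h import *
s=read_state(); print(s['t'],s['position'],s['eef_rot'],s['finger_gap'])
m=camera_model("wrist");w=capture("wrist")[:,:,::-1];cv2.imwrite("pics/w5.png",w)
g=w.max(2)
for x in(240,410): pass
x=318;col=g[60:330,x-10:x+10].astype(float).mean(1);d=np.where(col<100)[0]+60;print(d.min(),d.max())
E
```

```text
6.525 [0.61578692 0.02774355 0.09482139] [-9.00260838e+01  4.99212412e-03  9.61876707e+01] 0.05678288125822009
118 329
```

Call:
carry_out(
  rows=[
    {"x": 0,"y": -15,"z": 0,"spin": 0,"claw": 1},
    {"x": 0,"y": -40,"z": 0,"spin": 0,"claw": 1},
    {"x": 0,"y": -45,"z": 0,"spin": 0,"claw": 1},
    {"x": -20,"y": -5,"z": 13,"spin": 0,"claw": 1},
    {"x": -40,"y": 0,"z": 27,"spin": 0,"claw": 1},
    {"x": -50,"y": 0,"z": 33,"spin": 0,"claw": 1},
    {"x": -50,"y": 0,"z": 33,"spin": 0,"claw": 1},
    {"x": -40,"y": 0,"z": 26,"spin": 0,"claw": 1},
  ],
)

```text
t: 7.58
position: [0.5037, -0.1872, 0.1983]
eef_rot: [-89.9, -0.0, 96.1]
contact_force: [0.7, 0.5, -1.3]
finger_gap: 0.0568
```

Call:
carry_out(
  rows=[
    {"x": -14,"y": 0,"z": 10,"spin": 0.1,"claw": 1},
    {"x": 0,"y": 0,"z": 0,"spin": 0.17,"claw": 1},
    {"x": 0,"y": 0,"z": 0,"spin": 0.17,"claw": 1},
    {"x": 0,"y": 0,"z": 0,"spin": 0.17,"claw": 1},
    {"x": 0,"y": 0,"z": 0,"spin": 0.17,"claw": 1},
    {"x": 0,"y": 0,"z": 0,"spin": 0.08,"claw": 1},
    {"x": 0,"y": 0,"z": 0,"spin": 0,"claw": 1},
    {"x": 0,"y": 0,"z": 0,"spin": 0,"claw": 1},
  ],
)

```text
t: 8.57
position: [0.4971, -0.2003, 0.1986]
eef_rot: [-89.9, 0.0, 47.0]
contact_force: [-1.1, -0.6, -0.1]
finger_gap: 0.0561
```

```bash
python3 - <<'E'
from h import *
import json
s=read_state(); print(s['t'],s['position'],s['eef_rot'],s['finger_gap'])
m=camera_model("wrist");w=capture("wrist")[:,:,::-1];cv2.imwrite("pics/w6.png",w)
json.dump({k:np.array(v).tolist() for k,v in m.items()},open('w6.json','w'))
im=capture("side")[:,:,::-1];cv2.imwrite("pics/s6.png",im)
cv2.imwrite("pics/m6.png",np.vstack([w[:,:],cv2.resize(im[180:330,320:560],(640,400))])[:, :].copy()) if 0 else cv2.imwrite("pics/m6.png",np.hstack([cv2.resize(w,(480,300)),cv2.resize(im[170:330,330:501],(320,300))]))
E
```

```text
8.575 [ 0.49713372 -0.20032577  0.19861786] [-8.99478983e+01  1.97813560e-02  4.69732184e+01] 0.05609276054908806
```

View pics/m6.png

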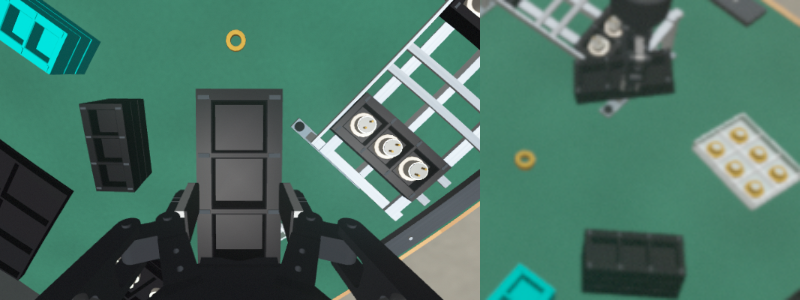

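The stack sits left at mosaic (80–150, 100–190), and the tray is held over free bench. Now to flatten it there.

Call:
carry_out(
  rows=[
    {"x": 0,"y": 55,"z": 0,"spin": 0,"claw": 1},
    {"x": 0,"y": 55,"z": 0,"spin": 0,"claw": 1},
    {"x": 0,"y": 40,"z": 0,"spin": 0,"claw": 1},
    {"x": 0,"y": 15,"z": 0,"spin": 0,"claw": 1},
    {"x": 0,"y": 5,"z": 0,"spin": 0,"claw": 1},
    {"x": 0,"y": 5,"z": 0,"spin": 0,"claw": 1},
    {"x": 0,"y": 5,"z": 0,"spin": 0,"claw": 1},
    {"x": 0,"y": 0,"z": 0,"spin": 0,"claw": 1},
  ],
)

```text
t: 9.68
position: [0.4979, -0.2003, 0.0194]
eef_rot: [-90.0, -0.0, 46.9]
contact_force: [-0.3, -0.1, -0.2]
finger_gap: 0.0563
```

Call:
carry_out(
  rows=[
    {"x": 0,"y": 3,"z": 0,"spin": 0,"claw": 1},
    {"x": 0,"y": 3,"z": 0,"spin": 0,"claw": 1},
    {"x": 0,"y": 3,"z": 0,"spin": 0,"claw": 1},
    {"x": 0,"y": 0,"z": 0,"spin": 0,"claw": 1},
  ],
)

```text
t: 10.18
position: [0.4983, -0.2005, 0.0101]
eef_rot: [-90.1, -0.0, 46.9]
contact_force: [0.8, -1.2, 1.6]
finger_gap: 0.0557
```

```bash
python3 - <<'E'
from h import *
s=read_state(); print(s['t'],s['position'],s['eef_rot'],s['contact_force'],s['finger_gap'])
im=capture("side")[:,:,::-1];w=capture("wrist")[:,:,::-1];sc=capture("scene")[:,:,::-1]
m=camera_model("scene");u=proj(m,s['position'])[0].astype(int);print(u)
a=cv2.resize(sc[u[1]-50:u[1]+50,u[0]-65:u[0]+65],(520,400));cv2.imwrite("pics/m7.png",np.hstack([a,cv2.resize(w[60:310,150:325],(280,400))]))
E
```

```text
10.175 [ 0.49829841 -0.20047441  0.01013469] [-9.00594985e+01 -2.64184148e-02  4.69213976e+01] [ 0.7776474  -1.22991325  1.63779623] 0.05567912741498265
[258 200]
```

View pics/m7.png

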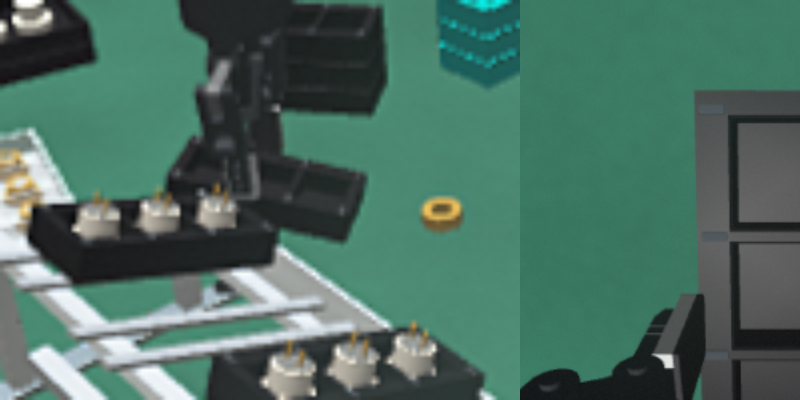

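The tray is still tilted, its low end (335,235) just touching. Continue pressing slowly.

Call:
carry_out(
  rows=[
    {"x": 0,"y": 2,"z": 0,"spin": 0,"claw": 1},
    {"x": 0,"y": 2,"z": 0,"spin": 0,"claw": 1},
    {"x": 0,"y": 2,"z": 0,"spin": 0,"claw": 1},
    {"x": 0,"y": 0,"z": 0,"spin": 0,"claw": 1},
  ],
)

```text
t: 10.82
position: [0.4987, -0.2007, 0.0044]
eef_rot: [-90.1, -0.0, 46.9]
contact_force: [2.5, -2.7, 5.4]
finger_gap: 0.056
```

Call:
carry_out(
  rows=[
    {"x": 0,"y": 1,"z": 0,"spin": 0,"claw": 1},
    {"x": 0,"y": 1,"z": 0,"spin": 0,"claw": 1},
    {"x": 0,"y": 0,"z": 0,"spin": 0,"claw": 1},
  ],
)

```text
t: 11.2
position: [0.4991, -0.2011, 0.0027]
eef_rot: [-90.2, -0.1, 46.9]
contact_force: [2.8, -3.2, 7.1]
finger_gap: 0.0561
```

```bash
python3 - <<'E'
from h import *
s=read_state(); print(s['t'],s['position'],s['contact_force'],s['wrist_torque'])
m=camera_model("wrist");w=capture("wrist")[:,:,::-1];cv2.imwrite("pics/w8.png",w);g=cv2.cvtColor(w,cv2.COLOR_BGR2HSV)
# low-end top edge: tray is grey/black (low saturation) vs green
for y in range(96,150,4):
    d=np.where((g[y,:,1]<90)&(np.arange(640)>230)&(np.arange(640)<410))[0]; print(y,(d.min(),d.max()) if len(d) else None,end=' ')
z=.024;P=s['position'];a=np.radians(s['eef_rot'][2]);X=np.array([np.cos(a),np.sin(a),0]);Z=np.array([-np.sin(a),np.cos(a),0])
for zz in(.024,.010): print(zz,proj(m,[np.r_[P[:2],zz]+Z*.066+X*k for k in(-.03,.03)]).round(1).tolist())
E
```

```text
11.2 [ 0.49913336 -0.20105143  0.00273713] [ 2.7801381  -3.16787089  7.06875472] [-0.26481987 -0.15585589  0.02727846]
96 None 100 None 104 None 108 None 112 None 116 (np.int64(255), np.int64(381)) 120 (np.int64(255), np.int64(381)) 124 (np.int64(255), np.int64(381)) 128 (np.int64(256), np.int64(381)) 132 (np.int64(256), np.int64(381)) 136 (np.int64(256), np.int64(381)) 140 (np.int64(256), np.int64(381)) 144 (np.int64(256), np.int64(380)) 148 (np.int64(257), np.int64(380)) 0.024 [[256.6, 131.2], [381.3, 131.0]]
0.01 [[262.0, 128.7], [375.9, 128.5]]
```

```bash
cat > tilt.py <<'E'
from h import *
def tilt(m,w,lo=116,hi=205,show=True):
    # top-face edges per row; 60 mm width gives depth -> 3D points -> slope along tool z
    g=w[:,:,::1].astype(int); sat=cv2.cvtColor(w,cv2.COLOR_BGR2HSV)[:,:,1]
    pts=[]
    for y in range(lo,hi,3):
        ok=(sat[y]<90); r=318
        L=r
        while ok[L-1] and L>200:L-=1
        R=r
        while ok[R+1] and R<440:R+=1
        _,d=ray(m,[(L-.5,y),(R+.5,y)]); o=np.array(m['pose'])[:3,3]
        k=.060/np.linalg.norm(d[0]-d[1]); pts.append(o+k*d.mean(0)); 
    pts=np.array(pts);h=np.linalg.norm(pts[:,:2]-pts[0,:2],axis=1);p=np.polyfit(h,pts[:,2],1);print('span',h[-1].round(4),'slope deg',np.degrees(np.arctan(p[0])).round(1),'z first',np.polyval(p,0).round(4),'resid',np.std(np.polyval(p,h)-pts[:,2]).round(4))
E
python3 - <<'E'
from tilt import *
s=read_state();m=camera_model("wrist")
w=cv2.imread('pics/w8.png')
for hi in(170,190,210,225): tilt(m,w,118,hi)
import json
tilt(json.load(open('w6.json')),cv2.imread('pics/w6.png'),125,210)
E
```

```text
span 0.0243 slope deg 5.7 z first 0.0251 resid 0.0005
span 0.0331 slope deg 5.4 z first 0.0251 resid 0.0005
span 0.0438 slope deg 5.1 z first 0.0251 resid 0.0005
span 0.052 slope deg 4.8 z first 0.0252 resid 0.0005
span 0.0424 slope deg 15.7 z first 0.2088 resid 0.0005
```

Call:
carry_out(
  rows=[
    {"x": 0,"y": 1.5,"z": 0,"spin": 0,"claw": 1},
    {"x": 0,"y": 0,"z": 0,"spin": 0,"claw": 1},
  ],
)

```text
t: 11.5
position: [0.4994, -0.2012, 0.0014]
eef_rot: [-90.2, -0.1, 46.9]
contact_force: [3.2, -3.3, 7.3]
finger_gap: 0.0561
```

Call:
carry_out(
  rows=[
    {"x": 0,"y": 1.5,"z": 0,"spin": 0,"claw": 1},
    {"x": 0,"y": 0,"z": 0,"spin": 0,"claw": 1},
  ],
)

```text
t: 11.75
position: [0.4991, -0.2009, -0.0003]
eef_rot: [-90.2, -0.1, 46.9]
contact_force: [2.4, -2.6, 6.2]
finger_gap: 0.0561
```

Call:
carry_out(
  rows=[
    {"x": 0,"y": 1.5,"z": 0,"spin": 0,"claw": 1},
    {"x": 0,"y": 0,"z": 0,"spin": 0,"claw": 1},
  ],
)

```text
t: 12.0
position: [0.4993, -0.201, -0.0017]
eef_rot: [-90.2, -0.1, 46.9]
contact_force: [3.0, -3.2, 7.1]
finger_gap: 0.0562
```

Call:
carry_out(
  rows=[
    {"x": 0,"y": 1.5,"z": 0,"spin": 0,"claw": 1},
    {"x": 0,"y": 0,"z": 0,"spin": 0,"claw": 1},
  ],
)

```text
t: 12.25
position: [0.4988, -0.2008, -0.0033]
eef_rot: [-90.1, -0.1, 46.9]
contact_force: [2.3, -2.7, 6.5]
finger_gap: 0.0565
```

```bash
python3 - <<'E'
from tilt import *
s=read_state();m=camera_model("wrist");w=capture("wrist")[:,:,::-1].copy();tilt(m,w,118,210);print(s['position'],s['contact_force'])
E
```

```text
span 0.0433 slope deg -0.3 z first 0.0252 resid 0.0004
[ 0.49882971 -0.20079943 -0.00334255] [ 2.27773446 -2.74901776  6.49772743]
```

Flat now (slope −0.3°). Release, rise, and view tray and stack together.

Call:
carry_out(
  rows=[
    {"x": 0,"y": 0,"z": 0,"spin": 0,"claw": -0.6},
    {"x": 0,"y": 0,"z": 0,"spin": 0,"claw": -0.75},
    {"x": 0,"y": -20,"z": 0,"spin": 0,"claw": -0.75},
    {"x": 0,"y": -60,"z": 0,"spin": 0,"claw": -0.75},
    {"x": 0,"y": -60,"z": 0,"spin": 0,"claw": -0.75},
    {"x": -50,"y": -60,"z": 0,"spin": 0,"claw": -0.75},
    {"x": -50,"y": -10,"z": 0,"spin": 0,"claw": -0.75},
    {"x": 0,"y": 0,"z": 0,"spin": 0,"claw": -0.75},
  ],
)

```text
t: 13.3
position: [0.4344, -0.2674, 0.1947]
eef_rot: [-90.0, 0.0, 46.7]
contact_force: [-0.1, 0.9, 0.2]
finger_gap: 0.0746
```

```bash
python3 - <<'E'
from h import *
import json
s=read_state(); print(s['t'],s['position'],s['eef_rot'],s['joint_vel'].max())
m=camera_model("wrist");w=capture("wrist")[:,:,::-1];cv2.imwrite("pics/w9.png",w)
json.dump({k:np.array(v).tolist() for k,v in m.items()},open('w9.json','w'))
print(proj(m,[[.3805,-.351,.072],[.499,-.20,.024]]))
cv2.imwrite('pics/m9.png',cv2.resize(w[60:300,120:500],(760,480),interpolation=cv2.INTER_CUBIC))
E
```

```text
13.3 [ 0.43438499 -0.26735273  0.1946529 ] [-9.00237300e+01  2.00203433e-02  4.67124402e+01] 2.862540442198602
[[225.03735367 200.77439091]
 [398.16558174 173.62114662]]
```

View pics/m9.png

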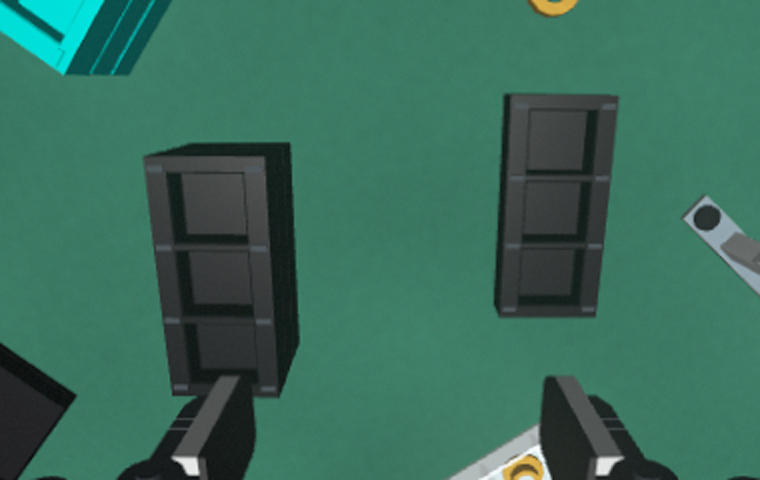

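Stack top corners at (145,157),(265,156),(281,396),(172,395) and tray top at (511,94),(618,96),(596,317),(502,317) in this 2× crop.

```bash
python3 - <<'E'
from h import *
import json
m=json.load(open('w9.json'))
for n,c,z in(('stack',[(145,157),(265,156),(281,396),(172,395)],.072),('tray',[(511,94),(618,96),(596,317),(502,317)],.024)):
    p=onz(m,[(120+x/2,60+y/2) for x,y in c],z); e=(p[2]+p[3]-p[0]-p[1])/2; f=(p[1]+p[2]-p[0]-p[3])/2
    print(n,p.mean(0).round(4),'L',np.linalg.norm(e).round(4),'W',np.linalg.norm(f).round(4),'yaw',np.degrees(np.arctan2(e[1],e[0])).round(2),np.degrees(np.arctan2(f[1],f[0])).round(2))
E
```

```text
stack [ 0.3834 -0.3498  0.072 ] L 0.1315 W 0.0604 yaw -43.94 46.59
tray [ 0.4921 -0.1941  0.024 ] L 0.1319 W 0.0591 yaw -42.71 46.33
```

Call:
carry_out(
  rows=[
    {"x": 46,"y": 0,"z": 4,"spin": 0,"claw": -0.75},
    {"x": 47,"y": 40,"z": 4,"spin": 0,"claw": -0.75},
    {"x": 0,"y": 55,"z": 0,"spin": 0,"claw": -0.75},
    {"x": 0,"y": 55,"z": 0,"spin": 0,"claw": -0.75},
    {"x": 0,"y": 30,"z": 0,"spin": 0,"claw": -0.75},
    {"x": 0,"y": 12,"z": 0,"spin": 0,"claw": -0.75},
    {"x": 0,"y": 0,"z": 0,"spin": 0,"claw": -0.75},
    {"x": 0,"y": 0,"z": 0,"spin": 0,"claw": 1},
  ],
)

```text
t: 14.35
position: [0.495, -0.1927, 0.0031]
eef_rot: [-90.1, -0.1, 46.9]
contact_force: [-0.6, -0.1, 1.0]
finger_gap: 0.0583
```

Call:
carry_out(
  rows=[
    {"x": 0,"y": 0,"z": 0,"spin": 0,"claw": 1},
    {"x": 0,"y": 0,"z": 0,"spin": 0,"claw": 1},
    {"x": 0,"y": 0,"z": 0,"spin": 0,"claw": 1},
  ],
)

```text
t: 14.72
position: [0.4941, -0.1927, 0.0025]
eef_rot: [-90.0, -0.0, 46.9]
contact_force: [-0.0, -0.6, -0.9]
finger_gap: 0.0013
```

The fingers shut completely, so the grip was lost. Look.

```bash
python3 - <<'E'
from h import *
s=read_state(); print(s['t'],s['position'],s['finger_gap'])
w=capture("wrist")[:,:,::-1];sc=capture("scene")[:,:,::-1]
cv2.imwrite("pics/w10.png",w)
cv2.imwrite("pics/m10.png",np.hstack([cv2.resize(w,(480,300)),cv2.resize(sc[150:250,205:312],(320,300))]))
E
```

```text
14.725 [ 0.49409201 -0.19265216  0.00246492] 0.001315483263364413
```

View pics/m10.png

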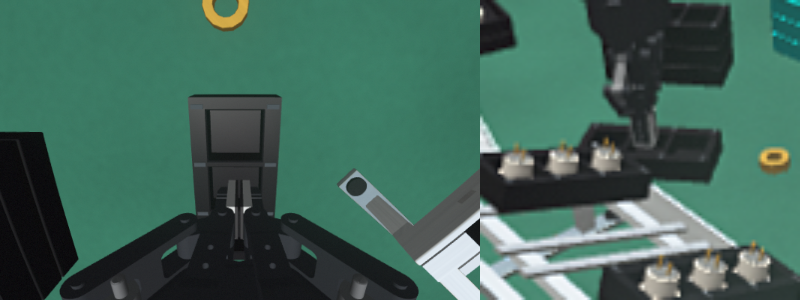

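The fingers closed above the tray rim, over a pocket. Pads at 58 mm gap sit about 20 mm back of the TCP, so the grip must be lower. Rise, open, and take it at TCP about −5 mm.

Call:
carry_out(
  rows=[
    {"x": 0,"y": -25,"z": 0,"spin": 0,"claw": 1},
    {"x": -2,"y": -30,"z": 0,"spin": 0,"claw": 1},
    {"x": 0,"y": 0,"z": 0,"spin": 0,"claw": -0.75},
    {"x": 0,"y": 0,"z": 0,"spin": 0,"claw": -0.75},
    {"x": 0,"y": 0,"z": 0,"spin": 0,"claw": -0.75},
    {"x": 0,"y": 0,"z": 0,"spin": 0,"claw": -0.75},
  ],
)

```text
t: 15.58
position: [0.4921, -0.1938, 0.0561]
eef_rot: [-89.9, 0.0, 46.9]
contact_force: [-0.1, 0.3, -0.3]
finger_gap: 0.0726
```

```bash
cat > pose.py <<'E'
from h import *
def pose(m,w,s,z,bright=False):
    """dark tray under TCP: edges of its top face near the camera-side end"""
    sat=cv2.cvtColor(w,cv2.COLOR_BGR2HSV)[:,:,1]; a=np.radians(s['eef_rot'][2]);X=np.array([np.cos(a),np.sin(a)]);Z=np.array([-np.sin(a),np.cos(a)])
    col=sat[:,308:328].mean(1); r=np.where(col[60:260]<90)[0][0]+60
    L=[];R=[]
    for y in range(r+6,r+60,3):
        l=q=318
        while sat[y,l-1]<90 and l>200:l-=1
        while sat[y,q+1]<90 and q<440:q+=1
        L.append((l-.5,y));R.append((q+.5,y))
    l=(onz(m,L,z)[:,:2]-s['position'][:2])@np.c_[X,Z]; q=(onz(m,R,z)[:,:2]-s['position'][:2])@np.c_[X,Z]
    e=(onz(m,[(318,r-.5)],z)[0,:2]-s['position'][:2])@Z
    a1=np.polyfit(l[:,1],l[:,0],1);a2=np.polyfit(q[:,1],q[:,0],1)
    print('x mm (at centre)',(1e3*(np.polyval(a1,0)+np.polyval(a2,0))/2).round(1),'width',(1e3*abs(l-q)[:,0].mean()).round(1),'skew rad edges',a1[0].round(3),a2[0].round(3),'z offset mm',(1e3*(e-.066)).round(1))
E
python3 - <<'E'
from pose import *
s=read_state();m=camera_model("wrist");w=capture("wrist")[:,:,::-1].copy();cv2.imwrite("pics/w11.png",w);print(s['t'],s['position'],s['finger_gap']);pose(m,w,s,.024)
E
```

```text
15.575 [ 0.49208398 -0.19375492  0.05613474] 0.07256043324776931
x mm (at centre) -1.1 width 59.1 skew rad edges -0.015 0.022 z offset mm 1.2
```

Call:
carry_out(
  rows=[
    {"x": -1,"y": 30,"z": 1,"spin": 0,"claw": -0.75},
    {"x": 0,"y": 20,"z": 0,"spin": 0,"claw": -0.75},
    {"x": 0,"y": 8,"z": 0,"spin": 0,"claw": -0.75},
    {"x": 0,"y": 2,"z": 0,"spin": 0,"claw": -0.75},
    {"x": 0,"y": 0,"z": 0,"spin": 0,"claw": -0.75},
    {"x": 0,"y": 0,"z": 0,"spin": 0,"claw": -0.3},
    {"x": 0,"y": 0,"z": 0,"spin": 0,"claw": -0.3},
  ],
)

```text
t: 16.5
position: [0.492, -0.1943, -0.0014]
eef_rot: [-90.1, -0.1, 46.9]
contact_force: [-0.5, 1.0, 8.2]
finger_gap: 0.0555
```

Call:
carry_out(
  rows=[
    {"x": 0,"y": 1,"z": 0,"spin": 0,"claw": -0.3},
    {"x": 0,"y": 0,"z": 0,"spin": 0,"claw": -0.1},
    {"x": 0,"y": 0,"z": 0,"spin": 0,"claw": -0.1},
  ],
)

```text
t: 16.88
position: [0.4933, -0.1953, 0.0001]
eef_rot: [-90.4, -0.1, 46.9]
contact_force: [-3.6, -0.2, 23.2]
finger_gap: 0.0473
```

Contradictory: the gap is below the tray width with an upward force. I'll use my last picture on a three-view mosaic of this state.

```bash
python3 - <<'E'
from h import *
s=read_state(); P=s['position'];print(s['t'],P,s['finger_gap'],s['contact_force'])
w=capture("wrist")[:,:,::-1];sc=capture("scene")[:,:,::-1];si=capture("side")[:,:,::-1]
for n,i in(('w12',w),('sc12',sc),('si12',si)):cv2.imwrite(f"pics/{n}.png",i)
def cr(n,i,hw,hh,size):
    u=proj(camera_model(n),P+[0,0,.02])[0].astype(int);print(n,u);return cv2.resize(i[u[1]-hh:u[1]+hh,u[0]-hw:u[0]+hw],size,interpolation=cv2.INTER_CUBIC)
a=np.hstack([cr('scene',sc,40,30,(400,300)),cr('side',si,40,30,(400,300))])
b=np.zeros((300,800,3),np.uint8);b[:,:480]=cv2.resize(w,(480,300));b[:,480:]=cv2.resize(w[180:300,254:382],(320,300))
cv2.imwrite("pics/m12.png",np.vstack([a,b]))
E
```

```text
16.875 [ 4.93288013e-01 -1.95311314e-01  9.93444625e-05] 0.04732489499152572 [-3.56384731 -0.23768955 23.213299  ]
scene [260 197]
side [398 251]
```

View pics/m12.png

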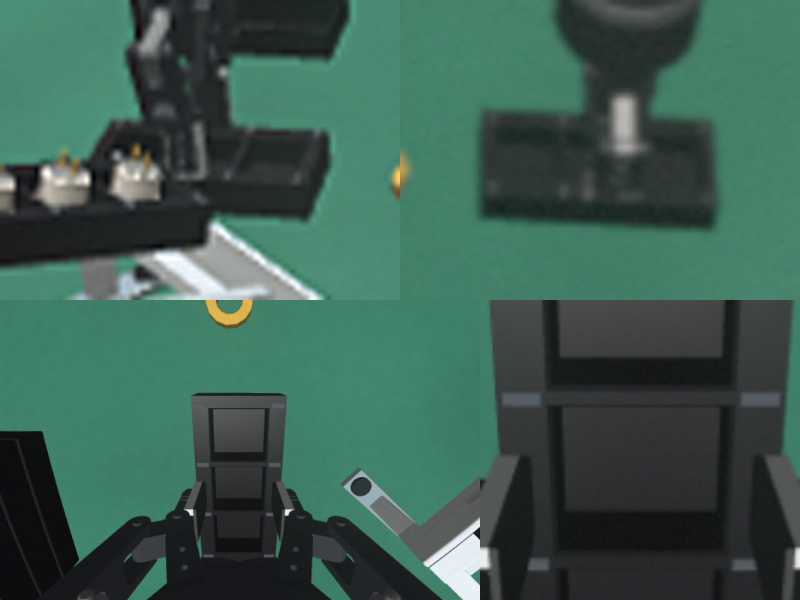

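The mosaic shows the finger tips resting on the tray's rims (lower right, (500,480) and (780,480)). So at this opening the real tips are about 20 mm above the nominal TCP. Grasping on the bench needs TCP about −12 mm. Rise, open and re-measure.

Call:
carry_out(
  rows=[
    {"x": 0,"y": -20,"z": 0,"spin": 0,"claw": -0.1},
    {"x": 0,"y": -30,"z": 0,"spin": 0,"claw": -0.75},
    {"x": 0,"y": -11,"z": 0,"spin": 0,"claw": -0.75},
    {"x": 0,"y": 0,"z": 0,"spin": 0,"claw": -0.75},
    {"x": 0,"y": 0,"z": 0,"spin": 0,"claw": -0.75},
  ],
)

```text
t: 17.65
position: [0.4905, -0.1938, 0.0561]
eef_rot: [-89.9, 0.0, 46.9]
contact_force: [0.0, -0.7, -0.4]
finger_gap: 0.0748
```

```bash
python3 - <<'E'
from pose import *
s=read_state();m=camera_model("wrist");w=capture("wrist")[:,:,::-1].copy();cv2.imwrite("pics/w13.png",w);print(s['t'],s['position'],s['eef_rot'],s['finger_gap']);pose(m,w,s,.024)
E
```

```text
17.65 [ 0.49045734 -0.19375772  0.05608729] [-8.99012480e+01  3.02580431e-02  4.69252396e+01] 0.07476232272821842
x mm (at centre) 1.3 width 59.8 skew rad edges -0.042 0.01 z offset mm -0.1
```

Call:
carry_out(
  rows=[
    {"x": 1,"y": 30,"z": 0,"spin": 0,"claw": -0.75},
    {"x": 0,"y": 20,"z": 0,"spin": 0,"claw": -0.75},
    {"x": 0,"y": 10,"z": 0,"spin": 0,"claw": -0.75},
    {"x": 0,"y": 4,"z": 0,"spin": 0,"claw": -0.75},
    {"x": 0,"y": 2,"z": 0,"spin": 0,"claw": -0.75},
    {"x": 0,"y": 0,"z": 0,"spin": 0,"claw": -0.75},
  ],
)

```text
t: 18.45
position: [0.4921, -0.1934, -0.0086]
eef_rot: [-90.0, -0.0, 46.9]
contact_force: [0.4, 0.2, -0.7]
finger_gap: 0.0749
```

Call:
carry_out(
  rows=[
    {"x": 0,"y": 2,"z": 0,"spin": 0,"claw": -0.75},
    {"x": 0,"y": 0,"z": 0,"spin": 0,"claw": -0.3},
    {"x": 0,"y": 0,"z": 0,"spin": 0,"claw": 0},
    {"x": 0,"y": 0,"z": 0,"spin": 0,"claw": 0},
  ],
)

```text
t: 18.95
position: [0.4922, -0.1934, -0.0103]
eef_rot: [-90.0, -0.0, 46.9]
contact_force: [-0.5, 1.0, 5.6]
finger_gap: 0.0577
```

Call:
carry_out(
  rows=[
    {"x": 0,"y": 0,"z": 0,"spin": 0,"claw": 1},
    {"x": 0,"y": -20,"z": 0,"spin": 0,"claw": 1},
    {"x": 0,"y": -60,"z": 0,"spin": 0,"claw": 1},
    {"x": 0,"y": -60,"z": 0,"spin": 0,"claw": 1},
    {"x": -40,"y": 0,"z": -6,"spin": 0.012,"claw": 1},
    {"x": -50,"y": 0,"z": -7,"spin": 0,"claw": 1},
    {"x": -50,"y": 0,"z": -7,"spin": 0,"claw": 1},
    {"x": -48,"y": 0,"z": -7,"spin": 0,"claw": 1},
  ],
)

```text
t: 19.95
position: [0.3805, -0.349, 0.1288]
eef_rot: [-90.0, -0.0, 46.2]
contact_force: [-0.9, -0.1, -1.2]
finger_gap: 0.0586
```

Call:
carry_out(
  rows=[
    {"x": 0,"y": 0,"z": 0,"spin": 0,"claw": 1},
    {"x": 0,"y": 0,"z": 0,"spin": 0,"claw": 1},
  ],
)

```text
t: 20.2
position: [0.3816, -0.3476, 0.1287]
eef_rot: [-90.0, -0.0, 46.2]
contact_force: [-0.2, -0.5, -0.9]
finger_gap: 0.0581
```

```bash
python3 - <<'E'
from pose import *
from tilt import tilt
s=read_state();m=camera_model("wrist");w=capture("wrist")[:,:,::-1].copy();cv2.imwrite("pics/w14.png",w);print(s['t'],s['position'],s['eef_rot'],s['finger_gap']);pose(m,w,s,s['position'][2]+.0343);tilt(m,w,120,205)
E
```

```text
20.2 [ 0.38163298 -0.34758966  0.12869192] [-8.99524897e+01 -3.78762080e-02  4.61973507e+01] 0.05814686196171254
x mm (at centre) 1.8 width 56.4 skew rad edges 0.382 -0.463 z offset mm 5.5
span 0.938 slope deg 86.9 z first -17.7386 resid 0.1944
```

```bash
python3 - <<'E'
from h import *
s=read_state();m=camera_model("wrist");w=cv2.imread("pics/w14.png");v=w.max(2).astype(int)
print('col',[(y,int(v[y,305:331].mean())) for y in range(90,180,4)])
for y in(110,120,130,140,160,180): print(y,[int(t) for t in v[y,220:420:5]])
a=np.radians(46.2);X=np.array([np.cos(a),np.sin(a),0]);Z=np.array([-np.sin(a),np.cos(a),0]);P=s['position']
for n,c,z in(('tray',P+0*Z+Z*.0009,P[2]+.0343),('stacktop',np.array([.3834,-.3498,0]),.072)):
    c=np.r_[c[:2],z]; print(n,proj(m,[c+Z*.066+X*.03,c+Z*.066-X*.03,c+Z*.02+X*.03,c+Z*.02-X*.03]).round(1).tolist())
E
```

```text
col [(90, 140), (94, 140), (98, 139), (102, 139), (106, 140), (110, 141), (114, 141), (118, 140), (122, 38), (126, 103), (130, 36), (134, 43), (138, 89), (142, 88), (146, 86), (150, 86), (154, 92), (158, 90), (162, 88), (166, 87), (170, 85), (174, 83), (178, 82)]
110 [139, 139, 140, 143, 142, 144, 144, 142, 142, 141, 140, 142, 142, 143, 141, 138, 141, 141, 141, 141, 141, 141, 141, 140, 140, 140, 140, 140, 141, 144, 141, 140, 140, 141, 140, 139, 138, 137, 140, 140]
120 [142, 139, 141, 140, 142, 142, 141, 142, 142, 143, 141, 142, 145, 141, 61, 57, 54, 53, 52, 52, 51, 51, 53, 54, 55, 57, 141, 141, 140, 141, 139, 138, 138, 138, 139, 139, 140, 139, 139, 139]
130 [138, 141, 139, 141, 142, 141, 143, 141, 68, 58, 53, 47, 42, 40, 39, 37, 38, 36, 37, 35, 37, 37, 37, 38, 36, 39, 37, 39, 46, 50, 54, 58, 141, 137, 139, 137, 140, 137, 138, 136]
140 [141, 140, 141, 141, 141, 143, 122, 99, 99, 95, 97, 96, 96, 93, 93, 93, 93, 90, 91, 89, 89, 87, 88, 87, 85, 84, 85, 85, 85, 82, 83, 81, 81, 82, 139, 138, 137, 136, 136, 135]
160 [139, 140, 141, 137, 142, 140, 140, 90, 90, 92, 94, 66, 34, 93, 94, 94, 93, 92, 91, 90, 89, 88, 89, 87, 85, 85, 86, 52, 43, 82, 80, 81, 78, 100, 138, 136, 135, 136, 136, 137]
180 [137, 138, 140, 141, 140, 143, 140, 81, 82, 84, 83, 81, 28, 83, 83, 83, 82, 82, 81, 82, 80, 79, 79, 77, 79, 79, 76, 30, 44, 75, 75, 74, 70, 135, 137, 137, 135, 138, 138, 136]
tray [[387.5, 131.4], [250.8, 131.5], [380.9, 227.9], [257.4, 227.9]]
stacktop [[358.3, 125.0], [277.2, 125.0], [356.0, 185.0], [279.6, 185.0]]
```

Call:
carry_out(
  rows=[
    {"x": 0,"y": 30,"z": -1.5,"spin": 0,"claw": 1},
    {"x": 0,"y": 20,"z": 0,"spin": 0,"claw": 1},
    {"x": 0,"y": 10,"z": 0,"spin": 0,"claw": 1},
    {"x": 0,"y": 4,"z": 0,"spin": 0,"claw": 1},
    {"x": 0,"y": 2,"z": 0,"spin": 0,"claw": 1},
    {"x": 0,"y": 0,"z": 0,"spin": 0,"claw": 1},
  ],
)

```text
t: 21.0
position: [0.3831, -0.3493, 0.0634]
eef_rot: [-90.1, -0.0, 46.2]
contact_force: [-0.5, 0.1, -1.4]
finger_gap: 0.0582
```

Call:
carry_out(
  rows=[
    {"x": 0,"y": 1,"z": 0,"spin": 0,"claw": 1},
    {"x": 0,"y": 1,"z": 0,"spin": 0,"claw": 1},
    {"x": 0,"y": 0,"z": 0,"spin": 0,"claw": 1},
  ],
)

```text
t: 21.38
position: [0.3829, -0.3493, 0.0617]
eef_rot: [-90.0, -0.0, 46.2]
contact_force: [-0.7, 1.1, 5.2]
finger_gap: 0.058
```

Contact at the expected height. Release and rise.

Call:
carry_out(
  rows=[
    {"x": 0,"y": 0,"z": 0,"spin": 0,"claw": -0.5},
    {"x": 0,"y": 0,"z": 0,"spin": 0,"claw": -0.7},
    {"x": 0,"y": 0,"z": 0,"spin": 0,"claw": -0.75},
    {"x": 0,"y": -20,"z": 0,"spin": 0,"claw": -0.75},
    {"x": 0,"y": -40,"z": 0,"spin": 0,"claw": -0.75},
    {"x": 0,"y": -60,"z": 0,"spin": 0,"claw": -0.75},
    {"x": 0,"y": -50,"z": 0,"spin": 0,"claw": -0.75},
    {"x": 0,"y": 0,"z": 0,"spin": 0,"claw": -0.75},
  ],
)

```text
t: 22.38
position: [0.3846, -0.3508, 0.2353]
eef_rot: [-90.5, -0.0, 46.2]
contact_force: [0.5, -0.2, -0.4]
finger_gap: 0.075
```

```bash
python3 - <<'E'
from h import *
import json
s=read_state();m=camera_model("wrist");w=capture("wrist")[:,:,::-1].copy();cv2.imwrite("pics/w15.png",w);print(s['t'],s['position'],s['eef_rot'],s['finger_gap'])
v=w.max(2).astype(int);sat=cv2.cvtColor(w,cv2.COLOR_BGR2HSV)[:,:,1]
a=np.radians(s['eef_rot'][2]);X=np.array([np.cos(a),np.sin(a),0]);Z=np.array([-np.sin(a),np.cos(a),0])
for z in(.096,.072):
    c=np.array([.3834,-.3498,z]);print(z,proj(m,[c+Z*.066-X*.03,c+Z*.066+X*.03,c-Z*.066+X*.03,c-Z*.066-X*.03]).round(1).tolist())
print('col',[(y,int(v[y,305:331].mean())) for y in range(110,150,2)],[(y,int(v[y,305:331].mean())) for y in range(225,262,2)])
for y in(150,165,180,195,210,220):
    d=np.where((sat[y]<90)&(abs(np.arange(640)-318)<90))[0];print(y,d.min(),d.max())
E
```

```text
22.375 [ 0.38459192 -0.35077006  0.2352809 ] [-9.05476514e+01 -9.86631352e-03  4.62394400e+01] 0.07496570148192254
0.096 [[288.7, 113.3], [348.7, 113.2], [345.2, 233.3], [292.5, 233.3]]
0.072 [[290.9, 112.3], [346.5, 112.2], [343.5, 224.7], [294.2, 224.8]]
col [(110, 77), (112, 38), (114, 101), (116, 100), (118, 99), (120, 100), (122, 99), (124, 100), (126, 99), (128, 98), (130, 98), (132, 97), (134, 96), (136, 95), (138, 95), (140, 94), (142, 93), (144, 92), (146, 91), (148, 90)] [(225, 35), (227, 47), (229, 57), (231, 57), (233, 84), (235, 129), (237, 129), (239, 128), (241, 129), (243, 130), (245, 130), (247, 130), (249, 130), (251, 130), (253, 131), (255, 131), (257, 131), (259, 132), (261, 133)]
150 290 347
165 290 346
180 291 346
195 291 345
210 292 345
220 292 344
```

Placed tray: rows 113–234, columns 290–347, against 113–233 and 290–348 predicted for a square placing. Good. Now to the full tray.

Call:
carry_out(
  rows=[
    {"x": 24,"y": 0,"z": 25,"spin": 0,"claw": -0.75},
    {"x": 38,"y": 0,"z": 39,"spin": 0,"claw": -0.75},
    {"x": 38,"y": 0,"z": 39,"spin": 0,"claw": -0.75},
    {"x": 38,"y": 0,"z": 39,"spin": 0,"claw": -0.75},
    {"x": 38,"y": 0,"z": 39,"spin": 0,"claw": -0.75},
    {"x": 38,"y": 0,"z": 39,"spin": 0,"claw": -0.75},
    {"x": 38,"y": 0,"z": 39,"spin": 0,"claw": -0.75},
    {"x": 38,"y": 0,"z": 39,"spin": 0,"claw": -0.75},
  ],
)

```text
t: 23.42
position: [0.3667, 0.068, 0.2293]
eef_rot: [-89.9, 0.1, 46.2]
contact_force: [0.7, -0.2, -1.2]
finger_gap: 0.0748
```

Call:
carry_out(
  rows=[
    {"x": 38,"y": 0,"z": 39,"spin": 0,"claw": -0.75},
    {"x": 38,"y": 0,"z": 39,"spin": 0,"claw": -0.75},
    {"x": 38,"y": 0,"z": 39,"spin": 0,"claw": -0.75},
    {"x": 33,"y": 0,"z": 38,"spin": 0,"claw": -0.75},
    {"x": 0,"y": 0,"z": 0,"spin": -0.158,"claw": -0.75},
    {"x": 0,"y": 0,"z": 0,"spin": -0.158,"claw": -0.75},
    {"x": 0,"y": 0,"z": 0,"spin": -0.158,"claw": -0.75},
    {"x": 0,"y": 0,"z": 0,"spin": -0.158,"claw": -0.75},
  ],
)

```text
t: 24.42
position: [0.3569, 0.2792, 0.2289]
eef_rot: [-89.8, 0.2, 82.8]
contact_force: [0.7, -0.1, 0.8]
finger_gap: 0.0749
```

Call:
carry_out(
  rows=[
    {"x": 0,"y": 0,"z": 0,"spin": -0.158,"claw": -0.75},
    {"x": 0,"y": 0,"z": 0,"spin": -0.158,"claw": -0.75},
    {"x": 0,"y": 0,"z": 0,"spin": 0,"claw": -0.75},
    {"x": 0,"y": 0,"z": 0,"spin": 0,"claw": -0.75},
  ],
)

```text
t: 24.92
position: [0.3574, 0.2795, 0.2301]
eef_rot: [-89.9, 0.0, 100.4]
contact_force: [0.2, 0.2, -0.4]
finger_gap: 0.0748
```

```bash
python3 - <<'E'
from h import *
s=read_state();m=camera_model("wrist");w=capture("wrist")[:,:,::-1].copy();cv2.imwrite("pics/w16.png",w);print(s['t'],s['position'],s['eef_rot'],s['finger_gap'])
hsv=cv2.cvtColor(w,cv2.COLOR_BGR2HSV)
a=np.radians(s['eef_rot'][2]);X=np.array([np.cos(a),np.sin(a),0]);Z=np.array([-np.sin(a),np.cos(a),0])
c=np.array([.3603,.2781,.024]);print(proj(m,[c+Z*.066-X*.03,c+Z*.066+X*.03,c-Z*.066+X*.03,c-Z*.066-X*.03]).round(0).tolist())
mask=((hsv[:,:,1]<90)).astype(np.uint8);mask=cv2.morphologyEx(mask,cv2.MORPH_CLOSE,np.ones((5,5)))
cs,_=cv2.findContours(mask,cv2.RETR_EXTERNAL,cv2.CHAIN_APPROX_SIMPLE)
for k in cs:
    if cv2.contourArea(k)>1500: print(cv2.contourArea(k),cv2.boundingRect(k),cv2.boxPoints(cv2.minAreaRect(k)).round(1).tolist())
wh=((hsv[:,:,1]<60)&(hsv[:,:,2]>150)).astype(np.uint8)
n,_,st,ce=cv2.connectedComponentsWithStats(wh);print([(st[i,4],ce[i].round(0).tolist()) for i in range(1,n) if st[i,4]>80])
E
```

```text
24.925 [0.35743652 0.27951706 0.23005012] [-8.98974502e+01  4.71885254e-02  1.00429260e+02] 0.07480352575391598
[[293.0, 117.0], [342.0, 117.0], [340.0, 217.0], [296.0, 217.0]]
73106.0 (0, 234, 640, 166) [[-0.0, 234.0], [639.0, 234.0], [639.0, 399.0], [0.0, 399.0]]
4551.5 (298, 119, 50, 101) [[298.0, 119.0], [347.0, 119.0], [347.0, 219.0], [298.0, 219.0]]
[(np.int32(425), [323.0, 140.0]), (np.int32(653), [196.0, 163.0]), (np.int32(375), [323.0, 170.0]), (np.int32(330), [324.0, 199.0]), (np.int32(122), [45.0, 262.0]), (np.int32(313), [513.0, 278.0]), (np.int32(114), [571.0, 279.0]), (np.int32(1890), [88.0, 302.0]), (np.int32(101), [628.0, 284.0]), (np.int32(156), [582.0, 287.0]), (np.int32(116), [30.0, 300.0]), (np.int32(109), [561.0, 302.0]), (np.int32(108), [127.0, 300.0]), (np.int32(92), [617.0, 306.0]), (np.int32(146), [571.0, 311.0]), (np.int32(1220), [304.0, 328.0]), (np.int32(124), [628.0, 314.0]), (np.int32(111), [29.0, 330.0]), (np.int32(86), [598.0, 342.0]), (np.int32(106), [608.0, 351.0]), (np.int32(105), [28.0, 359.0]), (np.int32(236), [165.0, 381.0]), (np.int32(95), [596.0, 370.0]), (np.int32(95), [193.0, 395.0])]
```

```bash
python3 - <<'E'
from pose import *
s=read_state();m=camera_model("wrist");w=cv2.imread("pics/w16.png");pose(m,w,s,.024)
a=np.radians(s['eef_rot'][2]);B=np.array([[np.cos(a),np.sin(a)],[-np.sin(a),np.cos(a)]])
p=onz(m,[(297.5,119),(347.5,119),(324,219.5),(323,169.5)],.024)[:,:2]-s['position'][:2];print((1e3*p@B.T).round(1).tolist())
E
```

```text
x mm (at centre) 2.3 width 54.9 skew rad edges -0.02 0.061 z offset mm -6.1
[[-26.2, 60.5], [35.3, 60.5], [6.9, -72.6], [5.3, -3.0]]
```

Call:
carry_out(
  rows=[
    {"x": 4.5,"y": 50,"z": -6,"spin": 0,"claw": -0.75},
    {"x": 0,"y": 50,"z": 0,"spin": 0,"claw": -0.75},
    {"x": 0,"y": 50,"z": 0,"spin": 0,"claw": -0.75},
    {"x": 0,"y": 10,"z": 0,"spin": 0,"claw": -0.75},
    {"x": 0,"y": 0,"z": 0,"spin": 0,"claw": -0.75},
    {"x": 0,"y": 0,"z": 0,"spin": 0,"claw": -0.75},
  ],
)

```text
t: 25.72
position: [0.3643, 0.2864, 0.0728]
eef_rot: [-90.2, -0.1, 100.5]
contact_force: [0.2, -0.2, -0.8]
finger_gap: 0.0751
```

```bash
cat > pose2.py <<'E'
from h import *
def pose2(m,w,s,z,r0=60,n=100,x0=200,x1=440):
    hsv=cv2.cvtColor(w,cv2.COLOR_BGR2HSV); g=((hsv[:,:,1]>90)&(abs(hsv[:,:,0].astype(int)-77)<20))  # green bench
    a=np.radians(s['eef_rot'][2]);B=np.array([[np.cos(a),np.sin(a)],[-np.sin(a),np.cos(a)]])
    f=lambda uv:(onz(m,uv,z)[:,:2]-s['position'][:2])@B.T*1e3
    r=next(y for y in range(r0,300) if (~g[y,300:336]).mean()>.8)
    L=[];R=[]
    for y in range(r+6,r+n,4):
        d=np.where(~g[y,x0:x1])[0]+x0; L.append((d.min()-.5,y));R.append((d.max()+.5,y))
    l,q=f(L),f(R); a1=np.polyfit(l[:,1],l[:,0],1);a2=np.polyfit(q[:,1],q[:,0],1);e=f([(318,r-.5)])[0,1]
    print('row',r,'L/R at z=+30:',np.polyval(a1,30).round(1),np.polyval(a2,30).round(1),'width',(q-l)[:,0].mean().round(1),'mid',((l+q)[:,0].mean()/2).round(1),'skew rad',a1[0].round(3),a2[0].round(3),'end-66',(e-66).round(1))
E
python3 - <<'E'
from pose2 import *
s=read_state();m=camera_model("wrist");w=capture("wrist")[:,:,::-1].copy();cv2.imwrite("pics/w17.png",w);print(s['t'],s['position'],s['eef_rot']);pose2(m,w,s,.024)
hsv=cv2.cvtColor(w,cv2.COLOR_BGR2HSV);wh=((hsv[:,:,1]<60)&(hsv[:,:,2]>150)).astype(np.uint8)
n,_,st,ce=cv2.connectedComponentsWithStats(wh);print([(int(st[i,4]),ce[i].round(0).tolist()) for i in range(1,n) if st[i,4]>300 and ce[i][1]<260])
E
```

```text
25.725 [0.3643218  0.2863731  0.07284779] [-90.21187129  -0.10575663 100.53945288]
row 119 L/R at z=+30: -30.4 30.0 width 60.4 mid -0.2 skew rad -0.013 -0.012 end-66 2.4
[(1153, [318.0, 154.0]), (1676, [112.0, 190.0]), (932, [319.0, 204.0]), (532, [320.0, 247.0])]
```

Call:
carry_out(
  rows=[
    {"x": 0,"y": 35,"z": 2,"spin": -0.012,"claw": -0.75},
    {"x": 0,"y": 30,"z": 0,"spin": 0,"claw": -0.75},
    {"x": 0,"y": 12,"z": 0,"spin": 0,"claw": -0.75},
    {"x": 0,"y": 5,"z": 0,"spin": 0,"claw": -0.75},
    {"x": 0,"y": 1,"z": 0,"spin": 0,"claw": -0.75},
    {"x": 0,"y": 0,"z": 0,"spin": 0,"claw": -0.3},
    {"x": 0,"y": 0,"z": 0,"spin": 0,"claw": 0},
    {"x": 0,"y": 0,"z": 0,"spin": 0,"claw": 0},
  ],
)

```text
t: 26.78
position: [0.3617, 0.2856, -0.0107]
eef_rot: [-90.1, -0.1, 101.2]
contact_force: [-1.3, -0.2, 6.1]
finger_gap: 0.0586
```

Call:
carry_out(
  rows=[
    {"x": 0,"y": 0,"z": 0,"spin": 0,"claw": 1},
    {"x": 0,"y": -10,"z": 0,"spin": 0,"claw": 1},
    {"x": 0,"y": -30,"z": 0,"spin": 0,"claw": 1},
    {"x": 0,"y": -50,"z": 0,"spin": 0,"claw": 1},
    {"x": 0,"y": -50,"z": 0,"spin": 0,"claw": 1},
    {"x": 0,"y": -50,"z": 0,"spin": 0.04,"claw": 1},
    {"x": 0,"y": -25,"z": 0,"spin": 0.047,"claw": 1},
    {"x": 0,"y": -10,"z": 0,"spin": 0,"claw": 1},
  ],
)

```text
t: 27.78
position: [0.3613, 0.2852, 0.215]
eef_rot: [-90.2, -0.1, 96.3]
contact_force: [-0.5, 0.1, -1.7]
finger_gap: 0.0576
```

```bash
python3 - <<'E'
from pose2 import *
from tilt import tilt
s=read_state();m=camera_model("wrist");w=capture("wrist")[:,:,::-1].copy();cv2.imwrite("pics/w18.png",w);print(s['t'],s['position'],s['eef_rot'],s['finger_gap'],s['contact_force']);pose2(m,w,s,s['position'][2]+.0345,n=70);tilt(m,w,140,200)
print('driver',onz(camera_model('side'),[(325,148)],0)[0])
E
```

```text
27.775 [0.36126352 0.28517673 0.21504171] [-90.1696685   -0.10212523  96.28696528] 0.0576400519108934 [-0.53582754  0.13779064 -1.74762177]
row 133 L/R at z=+30: -64.3 29.8 width 89.3 mid 3.6 skew rad 1.128 0.9 end-66 0.9
span 0.0263 slope deg -64.2 z first 0.2703 resid 0.0137
driver [0.61714047 0.28396976 0.        ]
```

Call:
carry_out(
  rows=[
    {"x": -18,"y": 0,"z": -15,"spin": 0,"claw": 1},
    {"x": -34,"y": 0,"z": -28,"spin": 0,"claw": 1},
    {"x": -44,"y": 0,"z": -35,"spin": 0,"claw": 1},
    {"x": -44,"y": 0,"z": -35,"spin": 0,"claw": 1},
    {"x": -44,"y": 0,"z": -35,"spin": 0,"claw": 1},
    {"x": -44,"y": 0,"z": -35,"spin": 0,"claw": 1},
    {"x": -34,"y": 0,"z": -29,"spin": 0,"claw": 1},
    {"x": -15,"y": 0,"z": -12,"spin": 0,"claw": 1},
  ],
)

```text
t: 28.82
position: [0.6143, 0.0322, 0.2107]
eef_rot: [-89.8, -0.0, 96.2]
contact_force: [-0.3, -0.5, -1.4]
finger_gap: 0.0581
```

Call:
carry_out(
  rows=[
    {"x": -6,"y": 10,"z": -5,"spin": 0,"claw": 1},
    {"x": 0,"y": 25,"z": 0,"spin": 0,"claw": 1},
    {"x": 0,"y": 25,"z": 0,"spin": 0,"claw": 1},
    {"x": 0,"y": 10,"z": 0,"spin": 0,"claw": 1},
    {"x": 0,"y": 0,"z": 0,"spin": 0,"claw": 1},
    {"x": 0,"y": 0,"z": 0,"spin": 0,"claw": 1},
  ],
)

```text
t: 29.58
position: [0.6199, 0.029, 0.1441]
eef_rot: [-90.1, -0.0, 96.3]
contact_force: [-0.0, -0.5, -1.4]
finger_gap: 0.0584
```

```bash
cat > see.py <<'E'
from deck import *
D=deck([.5578,.0221,.07],6.2)
def lab(m,w,rows,x0=225,x1=415):
    v=w.max(2).astype(int); hsv=cv2.cvtColor(w,cv2.COLOR_BGR2HSV)
    for y in rows:
        dk=v[y]<112; l=q=None
        c=318
        d=np.where(~dk[x0:x1])[0]+x0
        L=d[d<280].max() if (d<280).any() else None; R=d[d>356].min() if (d>356).any() else None
        print(y,L,R,end=' | ')
    print()
E
python3 - <<'E'
from see import *
s=read_state();m=camera_model("wrist");w=capture("wrist")[:,:,::-1].copy();cv2.imwrite("pics/w19.png",w);print(s['t'],s['position'],s['eef_rot'],s['finger_gap'],s['contact_force'])
v=w.max(2).astype(int)
print('col265/372',[(y,int(v[y,262:272].mean()),int(v[y,366:374].mean())) for y in range(100,160,4)])
for y in(140,150,170,190,210): print(y,[int(t) for t in v[y,220:290:4]],[int(t) for t in v[y,350:420:4]])
P=s['position'];a=np.radians(s['eef_rot'][2]);X=np.array([np.cos(a),np.sin(a),0]);Z=np.array([-np.sin(a),np.cos(a),0])
c=P+[0,0,.0345]-.0015*Z;print(proj(m,[c+Z*.066-X*.03,c+Z*.066+X*.03,c+Z*.02+X*.03,c+Z*.02-X*.03]).round(1).tolist())
E
```

```text
29.575 [0.61993378 0.0290378  0.14405103] [-9.01064288e+01 -1.18998204e-03  9.62868468e+01] 0.05841907738369239 [-1.11871716e-03 -5.02580230e-01 -1.42855027e+00]
col265/372 [(100, 127, 132), (104, 127, 132), (108, 127, 132), (112, 126, 132), (116, 223, 231), (120, 213, 219), (124, 143, 149), (128, 139, 145), (132, 81, 85), (136, 45, 46), (140, 84, 80), (144, 83, 79), (148, 82, 86), (152, 103, 103), (156, 83, 81)]
140 [63, 62, 47, 44, 46, 127, 127, 126, 85, 84, 83, 84, 84, 84, 83, 85, 85, 84] [83, 81, 82, 80, 81, 81, 80, 80, 80, 87, 132, 133, 134, 132, 43, 45, 59, 57]
150 [64, 65, 46, 43, 43, 240, 239, 239, 81, 102, 102, 102, 104, 75, 82, 81, 82, 82] [80, 80, 81, 81, 102, 102, 103, 102, 103, 197, 242, 242, 243, 243, 43, 43, 61, 60]
170 [68, 69, 46, 44, 56, 129, 129, 126, 90, 77, 77, 79, 80, 82, 54, 49, 85, 84] [83, 76, 49, 74, 80, 77, 77, 75, 74, 134, 133, 133, 134, 133, 44, 45, 54, 62]
190 [72, 74, 43, 43, 56, 128, 129, 129, 127, 73, 70, 73, 72, 74, 65, 48, 77, 252] [77, 51, 52, 75, 74, 73, 72, 71, 69, 135, 134, 134, 133, 134, 43, 42, 51, 65]
210 [77, 76, 44, 43, 76, 128, 129, 129, 128, 67, 66, 68, 69, 71, 70, 47, 61, 71] [69, 48, 53, 68, 67, 67, 67, 65, 104, 133, 133, 134, 134, 131, 40, 43, 46, 68]
[[251.2, 138.2], [387.5, 137.9], [380.8, 233.3], [258.0, 233.5]]
```

```bash
python3 - <<'E'
from see import *
m=camera_model("wrist");w=cv2.imread("pics/w19.png");v=w.max(2).astype(int)
E=[]
for y in(140,165,170,190,195,210):
    L=next(x for x in range(249,225,-1) if v[y,x]<95); R=next(x for x in range(390,425) if v[y,x]<95)
    p=ondeck(m,[(L+.5,y),(R-.5,y)],D,0.0);E.append(p[:,1].mean());print(y,L,R,p[:,1].round(4),p[0,0].round(3))
print('mid',np.mean(E))
s=cv2.imread('pics/w2.png')
# rails seen earlier (empty bay) in w5? use w6 none; TCP lateral in deck
P=read_state()['position'];print('TCP deck y',((P-D[0])@D[1])[1])
E
```

```text
140 237 404 [-0.0649  0.0674] 0.012
165 236 404 [-0.0654  0.0671] 0.032
170 236 404 [-0.0653  0.067 ] 0.036
190 236 405 [-0.0652  0.0676] 0.052
195 236 405 [-0.0651  0.0676] 0.056
210 236 405 [-0.065   0.0674] 0.068
mid 0.0010908059218526962
TCP deck y 3.156620184872162e-05
```

Call:
carry_out(
  rows=[
    {"x": 1,"y": 15,"z": 0,"spin": 0,"claw": 1},
    {"x": 0,"y": 12,"z": 0,"spin": 0,"claw": 1},
    {"x": 0,"y": 6,"z": 0,"spin": 0,"claw": 1},
    {"x": 0,"y": 2,"z": 0,"spin": 0,"claw": 1},
    {"x": 0,"y": 2,"z": 0,"spin": 0,"claw": 1},
    {"x": 0,"y": 2,"z": 0,"spin": 0,"claw": 1},
  ],
)

```text
t: 30.38
position: [0.6192, 0.0296, 0.1047]
eef_rot: [-90.0, -0.0, 96.3]
contact_force: [-3.4, -0.4, 4.4]
finger_gap: 0.058
```

Contact at the upper end, as predicted. Press on slowly so the tray turns onto the slope.

Call:
carry_out(
  rows=[
    {"x": 0,"y": 2,"z": 0,"spin": 0,"claw": 1},
    {"x": 0,"y": 2,"z": 0,"spin": 0,"claw": 1},
    {"x": 0,"y": 2,"z": 0,"spin": 0,"claw": 1},
    {"x": 0,"y": 2,"z": 0,"spin": 0,"claw": 1},
    {"x": 0,"y": 2,"z": 0,"spin": 0,"claw": 1},
  ],
)

```text
t: 31.0
position: [0.6172, 0.0294, 0.0951]
eef_rot: [-89.8, -0.0, 96.3]
contact_force: [-8.7, -1.1, 7.0]
finger_gap: 0.0583
```

```bash
cat > t2.py <<'E'
from see import *
def t2():
    s=read_state();m=camera_model("wrist");w=capture("wrist")[:,:,::-1].copy();v=w.max(2).astype(int)
    pts=[];o=np.array(m['pose'])[:3,3]
    for y in range(128,215,2):
        L=next((x for x in range(275,240,-1) if v[y,x]>115),None); R=next((x for x in range(362,400) if v[y,x]>115),None)
        if L is None or R is None or not 110<R-L<145: continue
        _,d=ray(m,[(L+.5,y),(R-.5,y)]); k=.060/np.linalg.norm(d[0]-d[1]); pts.append(np.r_[o+k*d.mean(0),L,R,y])
    p=np.array(pts);h=np.linalg.norm(p[:,:2]-p[0,:2],axis=1)
    for _ in range(3):
        f=np.polyfit(h,p[:,2],1);r=abs(np.polyval(f,h)-p[:,2]);k=r<max(2*r.std(),.0008);h,p=h[k],p[k]
    dk=(p[:,:3]-D[0])@D[1]
    print('t',s['t'],'z',s['position'],'F',s['contact_force'].round(1),'slope',np.degrees(np.arctan(f[0])).round(1),'n',len(p),'deck y',dk[:,1].mean().round(4),'deck z',dk[:,2].mean().round(4),'rows',p[0,5],p[-1,5])
    return w
E
python3 -c "
from t2 import *
cv2.imwrite('pics/w20.png',t2())"
```

```text
t 31.0 z [0.61718724 0.02944666 0.09508636] F [-8.7 -1.1  7. ] slope 10.3 n 24 deck y 0.0003 deck z 0.045 rows 138.0 214.0
```

Call:
carry_out(
  rows=[
    {"x": 0,"y": 2,"z": -1,"spin": 0,"claw": 1},
    {"x": 0,"y": 2,"z": -1,"spin": 0,"claw": 1},
    {"x": 0,"y": 2,"z": 0,"spin": 0,"claw": 1},
    {"x": 0,"y": 1.5,"z": 0,"spin": 0,"claw": 1},
    {"x": 0,"y": 0,"z": 0,"spin": 0,"claw": 1},
  ],
)

```text
t: 31.68
position: [0.6191, 0.0296, 0.0873]
eef_rot: [-89.8, -0.0, 96.3]
contact_force: [-8.5, -0.7, 7.1]
finger_gap: 0.0581
```

```bash
python3 -c "
from t2 import *
w=t2();cv2.imwrite('pics/w21.png',w);v=w.max(2)
print([(y,int(v[y,262:272].mean()),int(v[y,368:376].mean())) for y in range(104,150,2)])"
```

```text
t 31.675 z [0.61910778 0.02964403 0.08731463] F [-8.5 -0.7  7.1] slope 15.8 n 24 deck y 0.0004 deck z 0.0315 rows 146.0 214.0
[(104, 125, 130), (106, 125, 130), (108, 126, 130), (110, 126, 130), (112, 126, 131), (114, 126, 131), (116, 125, 130), (118, 124, 130), (120, 124, 131), (122, 227, 236), (124, 239, 243), (126, 242, 244), (128, 153, 158), (130, 142, 148), (132, 143, 149), (134, 142, 144), (136, 141, 145), (138, 131, 136), (140, 78, 75), (142, 79, 76), (144, 80, 76), (146, 81, 77), (148, 105, 105)]
```

Call:
carry_out(
  rows=[
    {"x": 0,"y": 1.5,"z": 0,"spin": 0,"claw": 1},
    {"x": 0,"y": 1.5,"z": 0,"spin": 0,"claw": 1},
    {"x": 0,"y": 1.5,"z": 0,"spin": 0,"claw": 1},
    {"x": 0,"y": 1,"z": 0,"spin": 0,"claw": 1},
    {"x": 0,"y": 0,"z": 0,"spin": 0,"claw": 1},
  ],
)

```text
t: 32.35
position: [0.6195, 0.0296, 0.0829]
eef_rot: [-89.8, 0.0, 96.3]
contact_force: [-9.2, -0.2, 11.3]
finger_gap: 0.058
```

```bash
python3 -c "
from t2 import *
w=t2();cv2.imwrite('pics/w22.png',w);v=w.max(2)
print([(y,int(v[y,262:272].mean()),int(v[y,368:376].mean())) for y in range(116,150,2)])"
```

```text
t 32.35 z [0.61946476 0.02963393 0.08291491] F [-9.2 -0.2 11.3] slope 24.2 n 17 deck y 0.0002 deck z 0.0253 rows 156.0 214.0
[(116, 124, 129), (118, 123, 129), (120, 123, 130), (122, 231, 237), (124, 238, 243), (126, 242, 244), (128, 152, 157), (130, 141, 147), (132, 142, 148), (134, 141, 143), (136, 141, 143), (138, 134, 139), (140, 122, 128), (142, 67, 65), (144, 68, 65), (146, 69, 66), (148, 70, 68)]
```

Call:
carry_out(
  rows=[
    {"x": 0,"y": 1.5,"z": 2,"spin": 0,"claw": 1},
    {"x": 0,"y": 1,"z": 3,"spin": 0,"claw": 1},
    {"x": 0,"y": 1,"z": 2,"spin": 0,"claw": 1},
    {"x": 0,"y": 0,"z": 0,"spin": 0,"claw": 1},
  ],
)

```text
t: 32.9
position: [0.6199, 0.0297, 0.0828]
eef_rot: [-90.9, 0.0, 96.3]
contact_force: [1.1, 1.0, 15.2]
finger_gap: 0.0583
```

```bash
cat > e2.py <<'E'
from t2 import *
def end(w,m):
    v=w.max(2).astype(int);o=[]
    for xs in((258,270),(370,380)):
        c=v[:,xs[0]:xs[1]].mean(1)
        y=next(y for y in range(126,170) if c[y]<100); o.append(((xs[0]+xs[1])/2,y-.5))
    print('low end deck x',ondeck(m,o,D,.024)[:,0].round(4),'rows',[q[1] for q in o], 'lip inner pred row',proj(m,D[0]+D[1]@np.array([0,.0,.012])).round(1).tolist())
E
python3 -c "
from e2 import *
m=camera_model('wrist');end(cv2.imread('pics/w22.png'),m)
w=t2();cv2.imwrite('pics/w23.png',w);end(w,m)"
```

```text
low end deck x [0.0103 0.0103] rows [140.5, 140.5] lip inner pred row [[317.8, 126.5]]
t 32.9 z [0.6198839  0.02967722 0.0828429 ] F [ 1.1  1.  15.2] slope 18.8 n 18 deck y 0.0004 deck z 0.0262 rows 180.0 214.0
low end deck x [0.0103 0.0103] rows [140.5, 140.5] lip inner pred row [[317.8, 126.5]]
```

Call:
carry_out(
  rows=[
    {"x": 0,"y": 0,"z": 3,"spin": 0,"claw": 1},
    {"x": 0,"y": 0,"z": 3,"spin": 0,"claw": 1},
    {"x": 0,"y": 0,"z": 0,"spin": 0,"claw": 1},
  ],
)

```text
t: 33.33
position: [0.6106, 0.0285, 0.0796]
eef_rot: [-90.3, 0.0, 96.3]
contact_force: [-0.7, -0.4, 8.8]
finger_gap: 0.0582
```

```bash
python3 -c "
from e2 import *
m=camera_model('wrist')
w=t2();cv2.imwrite('pics/w24.png',w);end(w,m);print(read_state()['eef_rot'])"
```

```text
t 33.325 z [0.61059153 0.02854581 0.07956321] F [-0.7 -0.4  8.8] slope 21.1 n 22 deck y 0.0002 deck z 0.0249 rows 142.0 214.0
low end deck x [0.0005 0.0026] rows [140.5, 144.5] lip inner pred row [[317.9, 144.3]]
[-9.03336530e+01  1.16271231e-02  9.62529597e+01]
```

Call:
carry_out(
  rows=[
    {"x": 0,"y": 0.5,"z": 1.5,"spin": 0,"claw": 1},
    {"x": 0,"y": 0,"z": 1.5,"spin": 0,"claw": 1},
    {"x": 0,"y": 0,"z": 0,"spin": 0,"claw": 1},
  ],
)

```text
t: 33.75
position: [0.6103, 0.0285, 0.0794]
eef_rot: [-90.7, 0.0, 96.2]
contact_force: [5.8, 0.9, 5.5]
finger_gap: 0.0583
```

```bash
python3 -c "
from e2 import *
m=camera_model('wrist')
w=t2();cv2.imwrite('pics/w25.png',w);end(w,m);v=w.max(2)
print([(y,int(v[y,258:270].mean()),int(v[y,300:330].mean()),int(v[y,370:380].mean())) for y in range(134,156)])"
```

```text
t 33.75 z [0.61029675 0.02853297 0.07941713] F [5.8 0.9 5.5] slope 20.7 n 11 deck y 0.0002 deck z 0.0248 rows 146.0 212.0
low end deck x [0.0001 0.0022] rows [140.5, 144.5] lip inner pred row [[318.0, 144.9]]
[(134, 122, 124, 130), (135, 122, 125, 130), (136, 123, 125, 130), (137, 122, 122, 130), (138, 123, 117, 103), (139, 224, 218, 213), (140, 237, 233, 244), (141, 98, 65, 108), (142, 98, 65, 109), (143, 99, 65, 109), (144, 99, 65, 104), (145, 98, 66, 99), (146, 82, 66, 82), (147, 80, 67, 83), (148, 81, 67, 83), (149, 93, 67, 93), (150, 101, 68, 101), (151, 102, 68, 101), (152, 102, 69, 102), (153, 100, 69, 102), (154, 98, 70, 99), (155, 88, 65, 89)]
```

The tray is against the lip (+x reaction, end at deck x ≈ 0), and slope and lateral position are good. Release, rise and check.

Call:
carry_out(
  rows=[
    {"x": 0,"y": -0.5,"z": -1,"spin": 0,"claw": 1},
    {"x": 0,"y": 0,"z": 0,"spin": 0,"claw": -0.5},
    {"x": 0,"y": 0,"z": 0,"spin": 0,"claw": -0.7},
    {"x": 0,"y": 0,"z": 0,"spin": 0,"claw": -0.7},
    {"x": 0,"y": -20,"z": 0,"spin": 0,"claw": -0.7},
    {"x": 0,"y": -40,"z": 0,"spin": 0,"claw": -0.7},
    {"x": 0,"y": -40,"z": 0,"spin": 0,"claw": -0.7},
    {"x": 0,"y": 0,"z": 0,"spin": 0,"claw": -0.7},
  ],
)

```text
t: 34.8
position: [0.6081, 0.0282, 0.1808]
eef_rot: [-90.4, 0.0, 96.3]
contact_force: [0.2, -0.2, 0.1]
finger_gap: 0.0727
```

```bash
cat > fin.py <<'E'
from see import *
def fin(name):
    s=read_state();m=camera_model("wrist");w=capture("wrist")[:,:,::-1].copy();cv2.imwrite(f"pics/{name}.png",w);print(s['t'],s['position'],s['eef_rot'])
    v=w.max(2).astype(int);f=lambda y,z:proj(m,D[0]+D[1]@np.array([y,z[0],z[1]]))[0].round(1).tolist()
    print('pred home: low',f(0,(-.03,.024)),f(0,(.03,.024)),'high',f(.132,(-.03,.024)),f(.132,(.03,.024)),'lip',f(0,(0,.012)),f(-.004,(0,.012)))
    L=[];R=[]
    a=f(0,(-.03,.024));b=f(.132,(-.03,.024));c=f(0,(.03,.024))
    for y in range(int(a[1])+6,int(a[1])+90,4):
        l=int(min(a[0],c[0]))+12;r=int(max(a[0],c[0]))-12
        l=next((x for x in range(l,l-35,-1) if v[y,x]>118),None);r=next((x for x in range(r,r+35) if v[y,x]>118),None)
        if l and r: L.append((l+.5,y));R.append((r-.5,y))
    p,q=ondeck(m,L,D,.024),ondeck(m,R,D,.024);n=abs(abs(p[:,1]-q[:,1])-.06)<.004;p,q=p[n],q[n]
    mid=(p[:,1]+q[:,1])/2;k=np.polyfit(p[:,0],mid,1);print('n',n.sum(),'width',abs(p[:,1]-q[:,1]).mean().round(4),'mid y',mid.mean().round(4),'skew deg',np.degrees(k[0]).round(2))
    for nm,x in(('L',int(min(a[0],c[0]))+6),('R',int(max(a[0],c[0]))-6)):
        col=v[:,x-3:x+4].mean(1);print(nm,x,[(y,int(col[y])) for y in range(int(a[1])-8,int(a[1])+5)],[(y,int(col[y])) for y in range(int(b[1])-5,int(b[1])+6)])
    hsv=cv2.cvtColor(w,cv2.COLOR_BGR2HSV);wh=((hsv[:,:,1]<60)&(v>185)).astype(np.uint8);N,_,st,ce=cv2.connectedComponentsWithStats(wh)
    print([(int(st[i,4]),ce[i].round(0).tolist()) for i in range(1,N) if st[i,4]>150 and ce[i][1]<290])
    print('part axes pred',[proj(m,D[0]+D[1]@np.array([.066+k,y,.033]))[0].round(0).tolist() for y in(-.095,0,.095) for k in(-.04,0,.04)])
E
python3 -c "
from fin import *
fin('w26')"
```

```text
34.8 [0.60806374 0.02821465 0.18078107] [-9.03619103e+01  2.86877897e-02  9.62558372e+01]
pred home: low [282.7, 127.4] [353.8, 127.3] high [282.3, 284.8] [354.3, 284.8] lip [318.2, 130.9] [318.2, 126.5]
n 7 width 0.0605 mid y -0.0001 skew deg -1.14
L 288 [(119, 109), (120, 108), (121, 108), (122, 108), (123, 107), (124, 107), (125, 108), (126, 107), (127, 123), (128, 57), (129, 56), (130, 56), (131, 56)] [(279, 90), (280, 92), (281, 94), (282, 95), (283, 95), (284, 95), (285, 144), (286, 214), (287, 227), (288, 230), (289, 224)]
R 347 [(119, 112), (120, 112), (121, 112), (122, 111), (123, 111), (124, 112), (125, 113), (126, 112), (127, 129), (128, 56), (129, 55), (130, 55), (131, 55)] [(279, 91), (280, 91), (281, 90), (282, 91), (283, 91), (284, 91), (285, 141), (286, 215), (287, 227), (288, 227), (289, 224)]
[(2837, [35.0, 182.0]), (355, [164.0, 153.0]), (378, [476.0, 153.0]), (473, [318.0, 160.0]), (382, [213.0, 163.0]), (387, [426.0, 163.0]), (476, [266.0, 156.0]), (504, [372.0, 156.0]), (1220, [164.0, 220.0]), (3449, [504.0, 219.0]), (676, [318.0, 207.0]), (420, [212.0, 207.0]), (403, [426.0, 207.0]), (350, [265.0, 236.0]), (369, [373.0, 236.0]), (832, [317.0, 253.0]), (307, [210.0, 248.0]), (326, [428.0, 250.0]), (506, [169.0, 288.0]), (510, [471.0, 288.0]), (573, [270.0, 286.0]), (552, [368.0, 286.0]), (181, [320.0, 289.0])]
part axes pred [[202.0, 156.0], [201.0, 206.0], [201.0, 255.0], [318.0, 156.0], [318.0, 206.0], [318.0, 255.0], [435.0, 156.0], [435.0, 205.0], [436.0, 255.0]]
```

```bash
python3 -c "
from see import *
w=cv2.imread('pics/w26.png');v=w.max(2).astype(int);m=camera_model('wrist')
for x in(.148,.155,.158):
    p=proj(m,D[0]+D[1]@np.array([x,0,0]))[0];y=int(p[1]);r=v[y,270:370];print(y,p.round(1),[int(t) for t in r[::3]])
    b=np.where(v[y,275:362]>150)[0]+275;print('bright mid',b.min() if len(b) else None,b.max() if len(b) else None, len(b))
    if len(b): print(ondeck(m,[(b.min()-.5,y),(b.max()+.5,y)],D,0)[:,1].round(4))
for n,xs in(('Ln',(196,230)),('mid',(290,346)),('Rn',(410,444))):
    c=v[:,xs[0]:xs[1]].mean(1);print(n,[(y,int(c[y])) for y in range(122,134)])
a=cv2.imread('pics/side0.png').astype(int);from bench import capture
b=capture('side')[:,:,::-1];cv2.imwrite('pics/s27.png',b);d=abs(a-b).max(2);
for nm,(x0,x1,y0,y1) in dict(stack=(380,445,285,330),turq=(315,372,308,375),box=(440,505,228,282),eye=(345,362,246,262),marker=(290,308,192,235),driver=(310,345,92,155),stockL=(328,372,130,175),stockR=(380,425,160,205)).items():
    q=d[y0:y1,x0:x1];print(nm,int((q>40).sum()),'of',q.size)
"
```

```text
298 [318.2 298.7] [113, 111, 114, 115, 116, 115, 115, 115, 114, 183, 189, 183, 182, 117, 117, 116, 117, 116, 117, 116, 115, 130, 183, 185, 183, 115, 115, 115, 113, 115, 114, 114, 112, 113]
bright mid 297 344 21
[-0.0197  0.0239]
306 [318.2 306.4] [113, 114, 114, 114, 114, 113, 114, 116, 115, 182, 188, 183, 183, 114, 114, 116, 116, 115, 116, 116, 115, 132, 184, 187, 184, 115, 112, 112, 111, 114, 113, 114, 111, 112]
bright mid 297 344 21
[-0.0197  0.0239]
309 [318.2 309.7] [112, 112, 113, 113, 113, 113, 113, 114, 113, 140, 143, 142, 141, 115, 116, 113, 114, 112, 115, 115, 114, 123, 142, 140, 139, 113, 112, 113, 111, 112, 112, 112, 111, 112]
bright mid None None 0
Ln [(122, 113), (123, 112), (124, 113), (125, 113), (126, 113), (127, 136), (128, 132), (129, 87), (130, 52), (131, 52), (132, 52), (133, 52)]
mid [(122, 108), (123, 108), (124, 108), (125, 109), (126, 109), (127, 126), (128, 55), (129, 55), (130, 55), (131, 55), (132, 57), (133, 60)]
Rn [(122, 112), (123, 112), (124, 112), (125, 112), (126, 112), (127, 139), (128, 132), (129, 71), (130, 49), (131, 49), (132, 49), (133, 49)]
stack 429 of 2925
turq 0 of 3819
box 0 of 3510
eye 0 of 272
marker 0 of 774
driver 0 of 2205
stockL 76 of 1980
stockR 63 of 2025
```

Checks: the full tray's low and high ends are at rows 127.5 and 285 (predicted home 127.4 and 284.8), equal on both sides, with three parts at (318,160), (318,207) and (317,253) in their pockets. Turquoise stack, box, eyelet, marker and driver pixels are unchanged. The arm is clear, so I hand in.

```bash
python3 -c "
from bench import *
print(close_job(), read_state()['t'])"
```

```text
the job is handed in; nothing more can be done
the job is handed in; nothing more can be done
```

I set the empty tray from the middle bay on top of the black stack, then laid the full tray in that bay. The job was handed in at about 35 s of the 61 s allowed.

**Empty tray:** The gripper can't tilt, so I first pressed the tray flat on a clear patch of bench. My first two tries to grip it again there failed: the fingers closed above its rim, pressing with 23 N at most. The third, lower grip held. On the stack, the tray's edges were within about a pixel (roughly 1 mm) of a square placing.

**Full tray:**
- **Seating:** I pressed it down until it matched the slope, then slid it against the lip. It stuck at first, then slipped about 9 mm in one go.
- **Position:** After release both ends were within 1 pixel of the predicted home position, the same on both sides. All three parts were in their pockets.

**Checks that disagreed or were weak:**
- **Centring:** Measured against the rail ends, the tray sits about 2 mm right of the rails' middle. Against the neighbouring trays it is about 1 mm, and against my fitted rack frame about 0. I left it there.
- **Straightness:** A fit to only seven points gave 1.1° of skew, but the equal end rows show none.
- **Lip:** The tray's low end appears about 1 mm nearer the lip than its neighbours' ends.

**Other things:** The turquoise stack, ring box, eyelet, marker and screwdriver stand showed no change in the side view. The two filled trays differed by a few pixels and the stack more, since it now has a tray on it. I put these down to the trays having moved beside and on top of them, without checking further.

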